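Change the cell under the press weights

ROBOT

A 7-joint arm with a two-finger parallel gripper is mounted at the origin on the work surface. World frame = base frame: x ahead of the robot, y to its left, z up, the work surface at z = 0. Lengths are in m, angles in rad, forces in N, time in s.
With the tool pointing down it reaches from about 0.4 to 0.9 m from the base axis. Payload 5.6 kg.
Tool frame: the origin (TCP) lies midway between the tips of the shut fingers; the grasp point (between the pads) lies 19 mm behind it; z points along the fingers, y is the line along which they close (so a half turn about z gives the same grasp; the last joint's range is limited). The gripper opens to 92 mm and grips with 3 to 60 N. Pads are 20 mm wide; open, the fingers measure 128 mm over their backs; the gripper's body (75 mm by 189 mm) begins 69 mm behind the grasp point.
Start: joints at [1.192, 0.468, -0.012, 1.603, 0.006, 1.071, -0.056], TCP at [0.214, -0.614, 0.215] pointing down, gripper open.
Joint ranges: [-2.53, 2.53], [-0.31, 2.02], [-1.57, 1.55], [0.28, 2.44], [-1.29, 4.43], [0.15, 1.84], [-2.92, 2.92]. Speed limits (rad/s): [2.57, 2.57, 3.14, 3.14, 3.14, 3.14, 3.14].

INTERFACE

Orientations are given as a rotation vector (axis times angle).
In Python, from plant import r gives the robot as it stands.
- The arm moves only by the tool play_rows, never from a script. Its argument "motion" is text: rows parted by semicolons, each of 7 numbers parted by spaces: the turn, a rotation vector about the tool's x, y, z in degrees, then the shift along the tool's x, y, z in m, then the opening, from 0 (shut) to 1 (fully open). In form: rx ry rz dx dy dz claw; .... A call has 1 to 5 rows; each row is the pose to reach, as a shift and turn from the pose commanded when the call began, along the tool's axes at that moment; what a row does not reach only later rows make up. A row lasts 1/12 s, in which the tool goes at most 41.7 mm and 7.16 degrees, less where a joint would pass 70% of its speed; a pose out of reach is approached as far as the arm can. A call with a gripper value outside its range is refused whole. The fingers move at their own pace and stop on an object; "grip_force" is the grip in N (left out, the last holds). Time passes only in rows, so rows that repeat a pose let the fingers close. It gives the time, the measured TCP pose, the force, the opening and the grip force at its end, in the units of the state.
- r.state(): the state, without advancing time (a new reading comes with each control period).
- r.read_camera(name): name is "side" or "top"; returns a dict with "pixels" (400x640x3 uint8, red, green, blue), "fx", "fy", "cx", "cy" (pixels), "rvec" (rotation vector, rad) and "tvec" (3), from world to camera coordinates, as OpenCV has them. Camera axes: x right, y down, z forward; pixel columns grow to the right and rows downward; lengths in m; the calibration is good to about 2 mm. A picture is of the moment at which its call begins. There is no depth.
- r.close_job(): hands the job in; it is judged then, once.
The state is a dict: "t": time; "q": joint angles; "joint_velocities": joint speeds; "effort": joint torques, N m; "ee_pos": TCP position; "eef_rot": TCP orientation; "wrist_force": force on the tool from outside, world axes, zero at the start; "ft_torque": the same for the moment, N m; "grip_width": finger opening in m; "grasp_force": force on a finger pad.
Only numpy, scipy, OpenCV 4.12 (cv2) and the standard library are available. Lean on these libraries where they do the work, as an engineer would, in place of code of your own. Each camera call takes 0.05 s, during which the arm holds its last target. There are 200 camera calls.

TASK

The solar cell under the two press weights is ready: stand both weights in the grey tray, then lay that cell on the dark metal test stand and lay the fresh cell from the white rest in its place on the press, each cell centred and lengthwise on its plinth. Then put each weight back, upright, on the end of the press where it stood before, now on the fresh cell, setting things down gently because the cells are glass. Leave the dropper bottle where it is.

Things in the scene. Friction and masses are not known exactly. Their poses are not given: they have to be found in the camera images.
- pressed_cell: glass solar cell: two clear glass plates with a violet film, 110 x 50 x 8 mm, 0.12 kg. Origin at the centre of its underside; x along its 110 mm length, y across its 50 mm width, z up. It starts on the press, lengthwise, under the two weights (the middle of it shows between them).
- fresh_cell: glass solar cell: two clear glass plates with a violet film, 110 x 50 x 8 mm, 0.12 kg. Origin at the centre of its underside; x along its 110 mm length, y across its 50 mm width, z up. Same as pressed_cell, but it starts alone on the white rest.
- round_weight: round steel weight with a small knob: body 38 mm diameter and 42 mm high, knob of 20 mm diameter on a neck above it, 58 mm high in all, 0.27 to 0.53 kg. Origin at the centre of its underside, z up. It starts on one end of the pressed cell, about 30 mm from the cell's middle; which end varies.
- square_weight: plain square steel block weight, 36 x 36 mm and 46 mm high, 0.29 to 0.59 kg. Origin at the centre of its underside, z up, x and y square to its sides. It starts on the other end of the pressed cell, about 30 mm from the middle, turned by up to about 15 degrees to it.
- press: cell press: fixed base plate 140 x 80 x 6 mm with a raised plinth 96 (x) x 30 (y) mm, whose flat top is 25 mm above the origin. Origin: centre of the underside, on the bench; x along the plinth. A cell centred on it overhangs 10 mm at both long sides, so fingers reach down past its long edges. Plywood base, black rubber plinth.
- stand: test stand: fixed base plate 140 x 80 x 6 mm with a raised plinth 96 (x) x 30 (y) mm, whose flat top is 25 mm above the origin. Origin: centre of the underside, on the bench; x along the plinth. A cell centred on it overhangs 10 mm at both long sides, so fingers reach down past its long edges. Dark steel, grey plinth, a 19 mm high brass contact block at each end. Empty at first.
- rest: rest for the fresh cell: fixed base plate 140 x 80 x 6 mm with a raised plinth 96 (x) x 30 (y) mm, whose flat top is 25 mm above the origin. Origin: centre of the underside, on the bench; x along the plinth. A cell centred on it overhangs 10 mm at both long sides, so fingers reach down past its long edges. All white.
- tray: fixed shallow open grey tray, 165 (x) x 105 (y) mm outside and 12 mm high, walls and floor 4 mm thick, empty at the start. Origin at the centre of its underside, so its inner floor is 4 mm above the origin.
- dropper: bystander: amber dropper bottle, 32 mm diameter, 75 mm high, light. Origin at the centre of its underside. Not to be moved.
Not all that is in view belongs to the job. What is shaped like the square_weight but orange is not meant.

How it is judged:
On the way, in this order (a step that is already met when the one before it is completed fails the run):
1. both weights stand released in the tray (x of round_weight in the frame of tray between -0.08 and 0.08 m and y of round_weight in the frame of tray between -0.05 and 0.05 m and z of each of round_weight, square_weight in the frame of tray below 0.012 m and angle between each of round_weight, square_weight's own z axis and vertical below 0.1 rad and linear speed of each of round_weight, square_weight below 0.02 m/s and angular speed of each of round_weight, square_weight below 0.2 rad/s and contact force between the fingers and round_weight below 0.1 N and x of square_weight in the frame of tray between -0.08 and 0.08 m and y of square_weight in the frame of tray between -0.05 and 0.05 m and contact force between the fingers and square_weight below 0.1 N), for 0.2 s.
2. the pressed cell lies on the test stand, released, centred and lengthwise (horizontal distance between pressed_cell and stand below 0.012 m and z of pressed_cell in the frame of stand between 0.021 and 0.029 m and angle between the x axis of pressed_cell and the x axis of stand, either way round below 0.2 rad and angle between pressed_cell's own z axis and vertical below 0.06 rad and linear speed of pressed_cell below 0.02 m/s and angular speed of pressed_cell below 0.2 rad/s and contact force between the fingers and pressed_cell below 0.1 N), for 0.2 s.
3. the fresh cell lies on the press, released, centred and lengthwise (horizontal distance between fresh_cell and press below 0.012 m and z of fresh_cell in the frame of press between 0.021 and 0.029 m and angle between the x axis of fresh_cell and the x axis of press, either way round below 0.2 rad and angle between fresh_cell's own z axis and vertical below 0.06 rad and linear speed of fresh_cell below 0.02 m/s and angular speed of fresh_cell below 0.2 rad/s and contact force between the fingers and fresh_cell below 0.1 N), for 0.2 s.
At the end, for the whole second after the job is handed in: The pressed cell lies on the test stand and the fresh cell on the press, each flat on the plinth, within 12 mm of its centre and 0.2 rad of lengthwise (either way round); both weights stand upright on the fresh cell, each within 14 mm of where it stood at the start; all is released and at rest (horizontal distance between pressed_cell and stand below 0.012 m and z of pressed_cell in the frame of stand between 0.021 and 0.029 m and angle between the x axis of pressed_cell and the x axis of stand, either way round below 0.2 rad and angle between each of pressed_cell, fresh_cell's own z axis and vertical below 0.06 rad and linear speed of each of pressed_cell, fresh_cell, round_weight, square_weight below 0.02 m/s and angular speed of each of pressed_cell, fresh_cell, round_weight, square_weight below 0.2 rad/s and horizontal distance between fresh_cell and press below 0.012 m and z of fresh_cell in the frame of press between 0.021 and 0.029 m and angle between the x axis of fresh_cell and the x axis of press, either way round below 0.2 rad and distance of each of round_weight, square_weight from where it was at the start of the episode below 0.014 m and angle between each of round_weight, square_weight's own z axis and vertical below 0.1 rad and z of round_weight in the frame of fresh_cell between 0.004 and 0.012 m and z of square_weight in the frame of fresh_cell between 0.004 and 0.012 m); the robot touches nothing.
It fails at once if the dropper bottle is moved by more than 20 mm or tipped over (distance of dropper from where it was at the start of the episode above 0.02 m or angle between dropper's own z axis and vertical above 0.5 rad).
It fails at once if a weight or cell is let fall (from more than about 20 mm) instead of being set down ((linear speed of round_weight above 0.6 m/s and contact force between the fingers and round_weight below 0.05 N) or (linear speed of square_weight above 0.6 m/s and contact force between the fingers and square_weight below 0.05 N) or (linear speed of pressed_cell above 0.6 m/s and contact force between the fingers and pressed_cell below 0.05 N) or (linear speed of fresh_cell above 0.6 m/s and contact force between the fingers and fresh_cell below 0.05 N)).
It fails at once if a weight is pressed hard on a glass cell, or a cell on its plinth (over 60 N) (contact force between any of round_weight, square_weight and pressed_cell above 60 N or contact force between any of round_weight, square_weight and fresh_cell above 60 N or contact force between pressed_cell and stand above 60 N or contact force between fresh_cell and press above 60 N).
It also fails if it takes over 144 s, if anything falls off the work surface, if the arm or the gripper's body presses on something with over 40 N, if the wrist force passes 120 N, or if a joint passes its speed limit or range.

## Working session

There is one attempt and no reset: what is moved stays moved. The work goes in short steps, Python scripts to look and compute and a tool call to move; the robot and the scene stay as the last step left them, time stands still between calls to the robot, and variables do not carry over. Pictures are saved under pics/ and viewed, at most 14 in all, crops included, and the job is handed in when it is done.

Besides the shell and the picture viewer there is one more tool, called after ">>>" by a JSON object that holds its "name" and its "arguments", one argument or row to a line. play_rows: Moves the arm, as the interface text tells. Its arguments: {"type":"object","properties":{"motion":{"type":"string"},"grip_force":{"type":"number"}},"required":["motion"]}

```bash
mkdir -p pics; ls; python3 - <<'E'
from plant import r
import cv2
s=r.state();print(s)
for n in("top","side"):
    c=r.read_camera(n);cv2.imwrite(f"pics/{n}0.png",c["pixels"][:,:,::-1]);print(n,{k:v for k,v in c.items() if k!="pixels"})
E
```

```text
pics
{'t': 0.0, 'q': array([ 1.19199823,  0.46838442, -0.01160086,  1.60363183,  0.00600877,
        1.07143561, -0.05629941]), 'joint_velocities': array([-0.00035558, -0.00082507, -0.00043068,  0.0003123 ,  0.00077363,
        0.00089992, -0.00069907]), 'effort': array([ 7.68646510e-05, -5.20574749e+01, -1.24003159e-02, -2.43751216e+01,
       -5.65403514e-02,  1.72249525e-02,  1.51968884e-04]), 'ee_pos': array([ 0.21391973, -0.61315067,  0.21363228]), 'eef_rot': array([-3.09568483e+00, -5.24605357e-01,  6.86816117e-04]), 'wrist_force': array([ 0.68472886, -0.03122637,  0.68809123]), 'ft_torque': array([ 0.03048811, -0.02154052, -0.00236761]), 'grasp_force': 0.0, 'grip_width': 0.09220569856085621}
top {'fx': 475.6006301379494, 'fy': 475.6006301379494, 'cx': 313.8887986338289, 'cy': 202.3583419924429, 'rvec': array([ 2.1718723 , -2.22042821,  0.04284256]), 'tvec': array([0.01453867, 0.50990122, 1.29773593])}
side {'fx': 400.7828116549197, 'fy': 400.7828116549197, 'cx': 319.1976209266885, 'cy': 201.71986018227562, 'rvec': array([ 0.63430304, -2.45772015,  1.4158375 ]), 'tvec': array([0.46217275, 0.16513618, 0.78768687])}
```

View pics/top0.png

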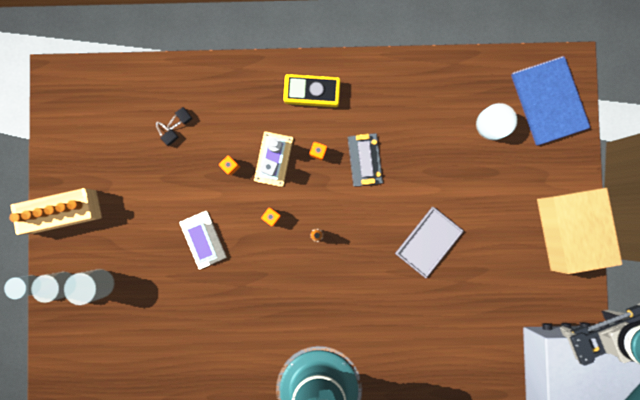

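View pics/side0.png

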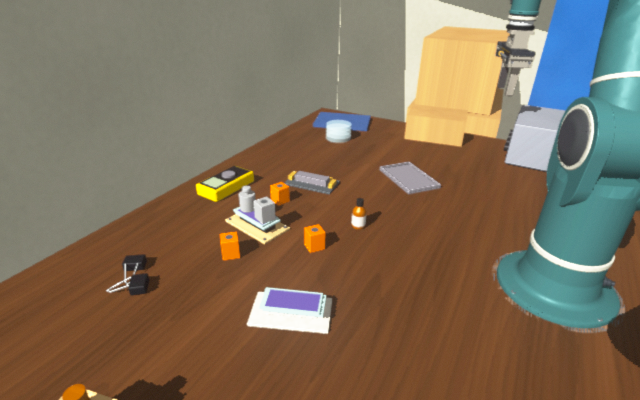

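The top view shows the press near (274,158), stand (366,160), rest (203,240), tray (430,242) and dropper (316,235), with orange decoys around the press. I'll zoom in for accurate corners.

```bash
python3 - <<'E'
import cv2
t=cv2.imread("pics/top0.png");s=cv2.imread("pics/side0.png")
a=cv2.resize(t[120:200,220:400],None,fx=4.4,fy=4.4,interpolation=cv2.INTER_CUBIC)  # (220,120)
cv2.imwrite("pics/a.png",a[:, :800])
b=cv2.resize(s[160:260,200:350],None,fx=5.3,fy=5.3,interpolation=cv2.INTER_CUBIC)
cv2.imwrite("pics/b.png",b)
E
```

```text
(no output)
```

View pics/a.png

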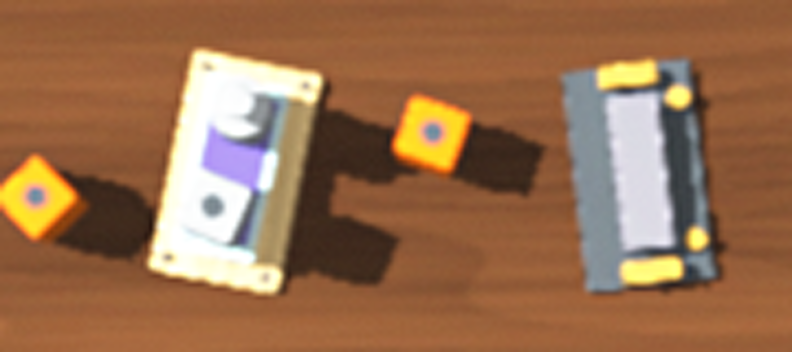

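View pics/b.png

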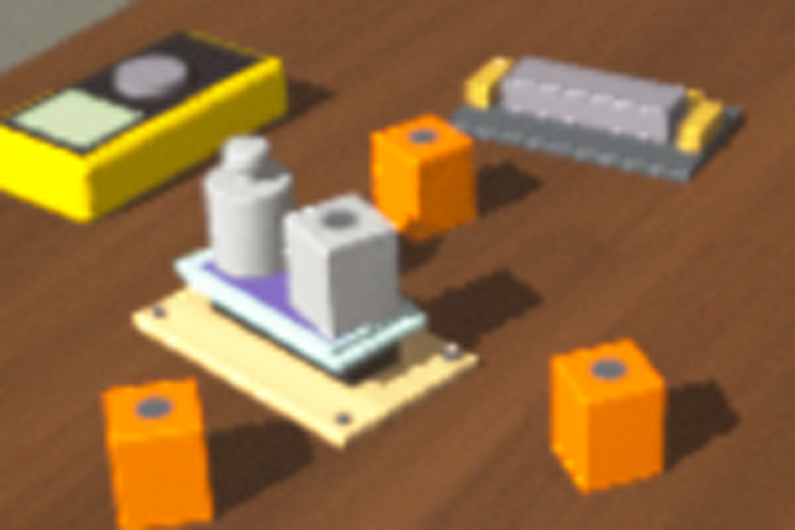

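Press (zoom a) corners about (195,48),(326,72),(280,294),(149,268), round knob ~(238,100), square block dimple (213,206); stand corners (562,72),(690,60),(720,278),(588,292). Side view: knob top (246,147), dimple (339,220) in zoom b.

```bash
cat > h.py <<'E'
import numpy as np,cv2
from scipy.spatial.transform import Rotation as R
C={"top":dict(f=475.6006301379494,c=(313.8887986338289,202.3583419924429),r=[2.1718723,-2.22042821,.04284256],t=[.01453867,.50990122,1.29773593]),
"side":dict(f=400.7828116549197,c=(319.1976209266885,201.71986018227562),r=[.63430304,-2.45772015,1.4158375],t=[.46217275,.16513618,.78768687])}
def K(n): c=C[n];return np.array([[c['f'],0,c['c'][0]],[0,c['f'],c['c'][1]],[0,0,1.]])
def proj(n,P): return cv2.projectPoints(np.float64(P).reshape(-1,3),np.array(C[n]['r']),np.array(C[n]['t']),K(n),None)[0][:,0]
def ray(n,uv,z):
    uv=np.atleast_2d(np.float64(uv));M=R.from_rotvec(C[n]['r']).as_matrix();o=-M.T@C[n]['t']
    d=np.c_[(uv-C[n]['c'])/C[n]['f'],np.ones(len(uv))]@M
    return (o+d*((z-o[2])/d[:,2])[:,None])[:,:2]
def grab(n,f=None):
    from plant import r
    p=r.read_camera(n)["pixels"][:,:,::-1].copy()
    if f: cv2.imwrite(f,p)
    return p
def box(x,y,yaw,lx,ly,z):
    c,s=np.cos(yaw),np.sin(yaw)
    return [[x+c*a*lx/2-s*b*ly/2,y+s*a*lx/2+c*b*ly/2,z] for a,b in((1,1),(1,-1),(-1,-1),(-1,1))]
def crop(img,u0,v0,w,h,k,f): cv2.imwrite(f,cv2.resize(img[v0:v0+h,u0:u0+w],None,fx=k,fy=k,interpolation=cv2.INTER_CUBIC))
E
python3 - <<'E'
from h import *
A=lambda p:(np.array(p)+.5)/4.4-.5+[220,120]
B=lambda p:(np.array(p)+.5)/5.3-.5+[200,160]
def rect(name,p,z):
    q=ray("top",p,z);(c,wh,a)=cv2.minAreaRect(q.astype(np.float32)*1000)
    d=(q[3]+q[2]-q[0]-q[1]);print(name,q.mean(0).round(4),"wh",np.round(wh,1),"yaw(long)",np.degrees(np.arctan2(*(-d[::-1]))).round(1))
rect("press",A([(195,48),(326,72),(280,294),(149,268)]),.006)
rect("stand",A([(562,72),(690,60),(720,278),(588,292)]),.006)
rect("rest",[(180,219),(208,211),(227,259),(203,269)],.006)
rect("tray",[(433,208),(464,238),(427,277),(396,246)],.012)
print("sq",ray("top",A((213,206)),.079),ray("side",B((339,220)),.079))
print("rd",ray("top",A((238,97)),.091),ray("side",B((246,147)),.091))
print("drop",ray("side",(359,203),.075),ray("top",(316,236),.07))
for n,v in(("top",None),("side",None)):
    im=cv2.imread(f"pics/{n}0.png");h=cv2.cvtColor(im,cv2.COLOR_BGR2HSV)
    m=cv2.inRange(h,(120,60,60),(145,255,255));k,l,st,ce=cv2.connectedComponentsWithStats(m)
    for i in range(1,k):
        if st[i,4]>15:
            pts=np.argwhere(l==i)[:,::-1];q=ray(n,pts,.033);r_=cv2.minAreaRect(q.astype(np.float32)*1000);print(n,"violet",st[i],q.mean(0).round(4),np.round(r_[0],1),np.round(r_[1],1),round(r_[2],1))
    o=cv2.inRange(h,(8,200,150),(18,255,255))
    if n=="top":
        k,l,st,ce=cv2.connectedComponentsWithStats(o)
        for i in range(1,k):
            if st[i,4]>50:print("orange",ce[i],ray(n,ce[i],.045).round(3))
E
```

```text
press [0.6352 0.1125] wh [ 84.3 143.9] yaw(long) -12.8
stand [ 0.6263 -0.1412] wh [140.9  83.4] yaw(long) 5.7
rest [0.4147 0.3072] wh [151.9  79.8] yaw(long) 22.5
tray [ 0.3939 -0.3121] wh [118.9 147.4] yaw(long) -45.5
sq [[0.60397213 0.12101886]] [[0.60391097 0.12094844]]
rd [[0.66686863 0.10388855]] [[0.66359214 0.10555942]]
drop [[0.4161813  0.01546632]] [[ 0.4191297 -0.0006202]]
top violet [266 149  15  15 126] [0.6389 0.1118] [638.2 112.6] [36.3 33.7] 77.7
top violet [188 225  24  34 425] [0.4098 0.3136] [409.7 313.7] [85.6 35.6] 21.1
orange [318.         151.74603175] [[ 0.645 -0.011]]
side violet [239 210  20  12  62] [0.6427 0.1253] [642.3 120.6] [21.9 69.7] 76.0
side violet [265 290  55  21 854] [0.4088 0.3131] [409.1 312.8] [89.7 40.1] 21.2
```

```bash
python3 - <<'E'
from h import *
im=cv2.imread("pics/top0.png")
t=cv2.resize(im[200:290,385:475],None,fx=4.4,fy=4.4,interpolation=cv2.INTER_CUBIC)
r=cv2.resize(im[200:290,160:250],None,fx=4.4,fy=4.4,interpolation=cv2.INTER_CUBIC)
def dr(i,P,u0,v0,col):
    p=((proj("top",P)-[u0,v0]+.5)*4.4-.5);cv2.polylines(i,[np.int32(p*8)],True,col,1,cv2.LINE_AA,3)
dr(t,box(.3939,-.3121,np.radians(-45),.165,.105,.012),385,200,(0,0,255))
dr(r,box(.4095,.3135,np.radians(21.2),.14,.08,.006),160,200,(0,0,255))
dr(r,box(.4095,.3135,np.radians(21.2),.11,.05,.033),160,200,(0,255,0))
cv2.imwrite("pics/c.png",np.hstack([r,t]))
E
```

```text
(no output)
```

View pics/c.png

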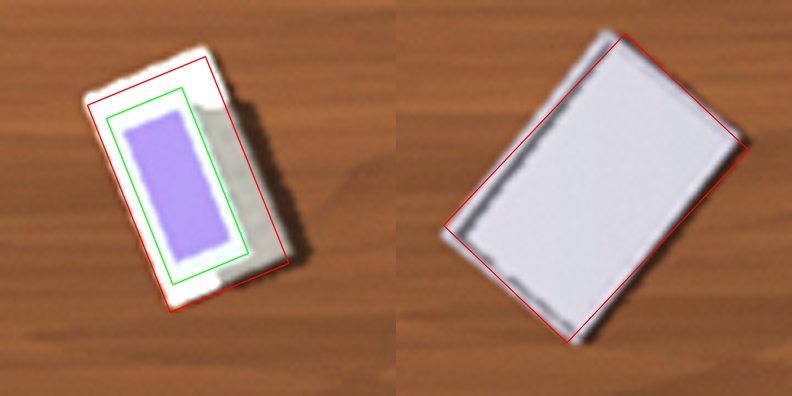

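Rest/cell overlay fits (cell ≈ (0.4095,0.3135), yaw 21°); tray corners at about (605,30),(748,140),(578,345),(442,235) in the crop, so it's turned about -39°. Next I'll plan the first leg.

```bash
cat >> h.py <<'E'
def legs(*tg,state=True,start=None,steps=5):
    """tg: (x,y,z,yawdeg); prints shift in tool axes of each leg's start"""
    if start is None:
        from plant import r
        s=r.state();m=R.from_rotvec(s["eef_rot"]).as_matrix();y=np.degrees(np.arctan2(m[1,0],m[0,0]))
        start=(*s["ee_pos"],y)
        print("t",round(s["t"],2),"pos",s["ee_pos"].round(4),"yaw",round(y,2),"tilt",m[:,2].round(3),"w",round(s["grip_width"],4),"F",round(s["grasp_force"],1),"wf",s["wrist_force"].round(1))
    c=np.array(start,float)
    for t in tg:
        t=np.array(t,float);a=np.radians(c[3]);d=t[:3]-c[:3]
        print(t,"rz %.1f d %.4f %.4f %.4f  len %.3f"%(c[3]-t[3],d[0]*np.cos(a)+d[1]*np.sin(a),d[0]*np.sin(a)-d[1]*np.cos(a),-d[2],np.linalg.norm(d)));c=t
E
python3 - <<'E'
from h import *
q=ray("top",(np.array([(605,30),(748,140),(578,345),(442,235)])-[396,0]+.5)/4.4-.5+[385,200],.012)
print("tray",q.mean(0),np.degrees(np.arctan2(*(q[0]-q[3])[::-1])),np.linalg.norm(q-np.roll(q,1,0),axis=1))
legs((.604,.1205,.16,-17))
E
```

```text
tray [ 0.39400026 -0.31058975] -40.08059676631598 [0.16365305 0.11162759 0.16597835 0.1078078 ]
t 0.1 pos [ 0.2139 -0.6133  0.2138] yaw 19.24 tilt [-0.001  0.001 -1.   ] w 0.0918 F 0.0 wf [ 1.  -1.2 -0.6]
[  0.604    0.1205   0.16   -17.    ] rz 36.2 d 0.6100 -0.5643 0.0538  len 0.833
```

>>> {"name": "play_rows", "arguments": {
  "motion": "0 0 0 .0244 -.0226 .001 1; 0 0 0 .0488 -.0452 .002 1; 0 0 0 .0732 -.0678 .003 1; 0 0 0 .0976 -.0903 .004 1; 0 0 0 .122 -.1129 .005 1",
  "grip_force": 20
}}

```text
t: 0.52
ee_pos: [0.2925, -0.4652, 0.2091]
eef_rot: [-3.097, -0.524, 0.001]
wrist_force: [0.7, 0.5, 0.4]
grip_width: 0.0921
grasp_force: 0.0
```

>>> {"name": "play_rows", "arguments": {
  "motion": "0 0 0 .0244 -.0226 .001 1; 0 0 0 .0488 -.0452 .002 1; 0 0 0 .0732 -.0678 .003 1; 0 0 0 .0976 -.0903 .004 1; 0 0 0 .122 -.1129 .005 1"
}}

```text
t: 0.93
ee_pos: [0.3704, -0.3185, 0.2044]
eef_rot: [-3.097, -0.525, 0.0]
wrist_force: [0.0, -0.7, -0.5]
grip_width: 0.0921
grasp_force: 0.0
```

>>> {"name": "play_rows", "arguments": {
  "motion": "0 0 0 .0244 -.0226 .001 1; 0 0 0 .0488 -.0452 .002 1; 0 0 0 .0732 -.0678 .003 1; 0 0 0 .0976 -.0903 .004 1; 0 0 0 .122 -.1129 .005 1"
}}

```text
t: 1.35
ee_pos: [0.4484, -0.1718, 0.1994]
eef_rot: [3.097, 0.525, -0.001]
wrist_force: [0.6, -0.5, -0.2]
grip_width: 0.0923
grasp_force: 0.0
```

>>> {"name": "play_rows", "arguments": {
  "motion": "0 0 0 .0244 -.0226 .001 1; 0 0 0 .0488 -.0452 .002 1; 0 0 0 .0732 -.0678 .003 1; 0 0 0 .0976 -.0903 .004 1; 0 0 0 .122 -.1129 .005 1"
}}

```text
t: 1.77
ee_pos: [0.5264, -0.0251, 0.1943]
eef_rot: [3.097, 0.525, -0.001]
wrist_force: [1.2, -0.4, -0.1]
grip_width: 0.0919
grasp_force: 0.0
```

>>> {"name": "play_rows", "arguments": {
  "motion": "0 0 0 .0244 -.0226 .001 1; 0 0 0 .0488 -.0452 .002 1; 0 0 0 .0732 -.0678 .003 1; 0 0 0 .0976 -.0903 .004 1; 0 0 0 .122 -.1129 .005 1"
}}

```text
t: 2.18
ee_pos: [0.6044, 0.1215, 0.189]
eef_rot: [3.097, 0.525, -0.001]
wrist_force: [0.3, 0.6, -0.5]
grip_width: 0.0921
grasp_force: 0.0
```

>>> {"name": "play_rows", "arguments": {
  "motion": "0 0 7 0 0 0 1; 0 0 14 0 0 0 1; 0 0 21 0 0 0 1; 0 0 28 0 0 0 1; 0 0 35 0 0 0 1"
}}

```text
t: 2.6
ee_pos: [0.6038, 0.1202, 0.189]
eef_rot: [3.11, -0.44, -0.002]
wrist_force: [-0.1, 0.2, -0.6]
grip_width: 0.0922
grasp_force: 0.0
```

```bash
python3 - <<'E'
from h import *
legs((.604,.1205,.10,-17),(.604,.1205,.047,-17))
E
```

```text
t 2.6 pos [0.6038 0.1202 0.189 ] yaw -16.1 tilt [-0.001 -0.    -1.   ] w 0.0922 F 0.0 wf [-0.1  0.2 -0.6]
[  0.604    0.1205   0.1    -17.    ] rz 0.9 d 0.0001 -0.0003 0.0890  len 0.089
[  0.604    0.1205   0.047  -17.    ] rz 0.0 d 0.0000 -0.0000 0.0530  len 0.053
```

>>> {"name": "play_rows", "arguments": {
  "motion": "0 0 .9 0 0 .03 1; 0 0 .9 0 0 .06 1; 0 0 .9 0 0 .09 1; 0 0 .9 0 0 .118 1; 0 0 .9 0 0 .142 1"
}}

```text
t: 3.02
ee_pos: [0.603, 0.1199, 0.0452]
eef_rot: [3.108, -0.455, -0.003]
wrist_force: [0.7, -1.1, 0.5]
grip_width: 0.0922
grasp_force: 0.0
```

>>> {"name": "play_rows", "arguments": {
  "motion": "0 0 0 0 0 0 .6; 0 0 0 0 0 0 .5; 0 0 0 0 0 0 .45; 0 0 0 0 0 0 .42; 0 0 0 0 0 0 .4"
}}

```text
t: 3.43
ee_pos: [0.6053, 0.1205, 0.0494]
eef_rot: [-3.107, 0.455, -0.005]
wrist_force: [0.1, -0.0, 0.0]
grip_width: 0.061
grasp_force: 0.0
```

>>> {"name": "play_rows", "arguments": {
  "motion": "0 0 0 0 0 0 .35; 0 0 0 0 0 0 .3; 0 0 0 0 0 0 .3; 0 0 0 0 0 0 .3; 0 0 0 0 0 0 .3",
  "grip_force": 25
}}

```text
t: 3.85
ee_pos: [0.6044, 0.1203, 0.0481]
eef_rot: [-3.108, 0.455, -0.001]
wrist_force: [-0.1, -0.4, 3.7]
grip_width: 0.038
grasp_force: 23.3
```

```bash
python3 - <<'E'
from h import *
grab("side","pics/s1.png"); im=cv2.imread("pics/s1.png");crop(im,180,120,170,130,4.6,"pics/s1c.png")
legs((.604,.1205,.047,-17))
E
```

```text
t 3.9 pos [0.6044 0.1203 0.0481] yaw -16.67 tilt [ 0.001  0.    -1.   ] w 0.0379 F 23.3 wf [-0.8 -0.3  4. ]
[  0.604    0.1205   0.047  -17.    ] rz 0.3 d -0.0004 -0.0001 0.0011  len 0.001
```

View pics/s1c.png

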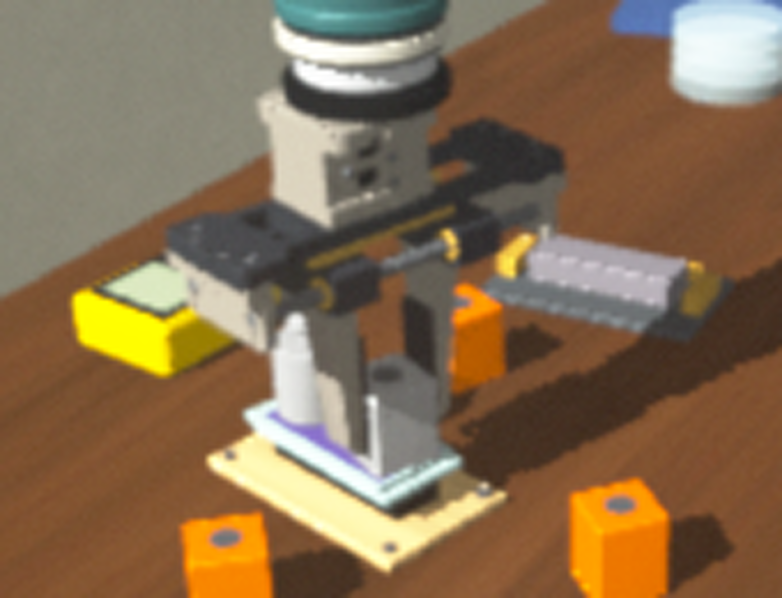

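Side crop shows the square block held between the fingers ~(375,410), round weight standing beside it at (297,370).

>>> {"name": "play_rows", "arguments": {
  "motion": "0 0 0 0 0 -.005 .3; 0 0 0 0 0 -.02 .3; 0 0 0 0 0 -.045 .3; 0 0 0 0 0 -.075 .3; 0 0 0 0 0 -.105 .3",
  "grip_force": 30
}}

```text
t: 4.32
ee_pos: [0.6027, 0.1199, 0.1523]
eef_rot: [3.107, -0.455, -0.005]
wrist_force: [0.5, -0.1, -3.4]
grip_width: 0.0378
grasp_force: 27.9
```

```bash
python3 - <<'E'
from h import *
legs((.4216,-.3336,.15,-17),(.4216,-.3336,.019,-17))
E
```

```text
t 4.32 pos [0.6027 0.1199 0.1523] yaw -16.65 tilt [-0.004 -0.001 -1.   ] w 0.0378 F 27.9 wf [ 0.5 -0.1 -3.4]
[  0.4216  -0.3336   0.15   -17.    ] rz 0.3 d -0.0435 0.4864 0.0023  len 0.488
[  0.4216  -0.3336   0.019  -17.    ] rz 0.0 d 0.0000 -0.0000 0.1310  len 0.131
```

>>> {"name": "play_rows", "arguments": {
  "motion": "0 0 0 -.002 .02 0 .3; 0 0 0 -.005 .05 0 .3; 0 0 0 -.008 .084 0 .3; 0 0 0 -.011 .119 0 .3; 0 0 0 -.015 .155 0 .3"
}}

```text
t: 4.73
ee_pos: [0.5439, -0.025, 0.152]
eef_rot: [3.109, -0.454, -0.002]
wrist_force: [0.6, -0.1, -4.0]
grip_width: 0.0377
grasp_force: 27.9
```

>>> {"name": "play_rows", "arguments": {
  "motion": "0 0 0 -.003 .035 0 .3; 0 0 0 -.006 .07 0 .3; 0 0 0 -.009 .105 0 .3; 0 0 0 -.013 .14 0 .3; 0 0 0 -.016 .175 0 .3"
}}

```text
t: 5.15
ee_pos: [0.478, -0.1882, 0.1521]
eef_rot: [-3.108, 0.455, 0.002]
wrist_force: [0.7, 0.5, -3.5]
grip_width: 0.0381
grasp_force: 27.9
```

>>> {"name": "play_rows", "arguments": {
  "motion": "0 0 0 -.003 .035 0 .3; 0 0 0 -.007 .075 0 .3; 0 0 0 -.01 .11 0 .3; 0 0 0 -.012 .135 0 .3; 0 0 0 -.0135 .1565 0 .3"
}}

```text
t: 5.57
ee_pos: [0.4197, -0.3352, 0.152]
eef_rot: [-3.108, 0.46, 0.003]
wrist_force: [0.5, 0.4, -3.1]
grip_width: 0.0381
grasp_force: 27.9
```

>>> {"name": "play_rows", "arguments": {
  "motion": "0 0 0 0 0 .03 .3; 0 0 0 0 0 .06 .3; 0 0 0 0 0 .085 .3; 0 0 0 0 0 .105 .3; 0 0 0 0 0 .115 .3"
}}

```text
t: 5.98
ee_pos: [0.4198, -0.3316, 0.0345]
eef_rot: [-3.106, 0.455, 0.008]
wrist_force: [-0.1, 1.3, -3.7]
grip_width: 0.0376
grasp_force: 27.9
```

```bash
python3 - <<'E'
from h import *
legs((.4216,-.3336,.0185,-17))
E
```

```text
t 5.98 pos [ 0.4198 -0.3316  0.0345] yaw -16.67 tilt [-0.005  0.003 -1.   ] w 0.0376 F 27.9 wf [-0.1  1.3 -3.7]
[  0.4216  -0.3336   0.0185 -17.    ] rz 0.3 d 0.0023 0.0014 0.0160  len 0.016
```

>>> {"name": "play_rows", "arguments": {
  "motion": "0 0 0 0 0 .006 .3; 0 0 0 0 0 .011 .3; 0 0 0 0 0 .015 .3; 0 0 0 0 0 .018 .3; 0 0 0 0 0 .018 .3"
}}

```text
t: 6.4
ee_pos: [0.4222, -0.3332, 0.0198]
eef_rot: [3.108, -0.455, 0.001]
wrist_force: [-0.3, 0.2, -3.6]
grip_width: 0.0378
grasp_force: 27.9
```

```bash
python3 - <<'E'
from h import *
legs((.4216,-.3336,.0185,-17))
E
```

```text
t 6.4 pos [ 0.4222 -0.3332  0.0198] yaw -16.66 tilt [ 0. -0. -1.] w 0.0378 F 27.9 wf [-0.3  0.2 -3.6]
[  0.4216  -0.3336   0.0185 -17.    ] rz 0.3 d -0.0005 0.0006 0.0013  len 0.002
```

Still hanging; lower slightly until it touches.

>>> {"name": "play_rows", "arguments": {
  "motion": "0 0 0 0 0 .001 .3; 0 0 0 0 0 .002 .3; 0 0 0 0 0 .002 .3"
}}

```text
t: 6.65
ee_pos: [0.4226, -0.3335, 0.019]
eef_rot: [3.108, -0.455, 0.002]
wrist_force: [-0.5, 1.9, 4.8]
grip_width: 0.038
grasp_force: 28.0
```

>>> {"name": "play_rows", "arguments": {
  "motion": "0 0 0 0 0 .0005 .3; 0 0 0 0 0 .001 .3; 0 0 0 0 0 .001 .3"
}}

```text
t: 6.9
ee_pos: [0.4225, -0.3335, 0.019]
eef_rot: [3.108, -0.455, 0.002]
wrist_force: [-4.1, 3.2, 13.5]
grip_width: 0.0382
grasp_force: 28.0
```

>>> {"name": "play_rows", "arguments": {
  "motion": "0 0 0 0 0 -.002 .5; 0 0 0 0 0 -.002 .7; 0 0 0 0 0 -.002 .9; 0 0 0 0 0 -.002 1; 0 0 0 0 0 -.002 1"
}}

```text
t: 7.32
ee_pos: [0.422, -0.3332, 0.0186]
eef_rot: [3.108, -0.455, 0.0]
wrist_force: [-0.7, 0.1, 0.0]
grip_width: 0.069
grasp_force: 0.0
```

>>> {"name": "play_rows", "arguments": {
  "motion": "0 0 0 0 0 -.02 1; 0 0 0 0 0 -.05 1; 0 0 0 0 0 -.085 1; 0 0 0 0 0 -.115 1; 0 0 0 0 0 -.135 1"
}}

```text
t: 7.73
ee_pos: [0.4229, -0.3337, 0.1564]
eef_rot: [3.107, -0.455, 0.005]
wrist_force: [0.9, -0.3, -0.5]
grip_width: 0.0917
grasp_force: 0.0
```

```bash
python3 - <<'E'
from h import *
p=grab("top","pics/t2.png");crop(p,385,200,90,90,4.4,"pics/t2c.png")
q=cv2.cvtColor(p,cv2.COLOR_BGR2HSV)
legs((.665,.105,.15,-12.5),(.665,.105,.047,-12.5))
E
```

```text
t 7.78 pos [ 0.4246 -0.3349  0.1595] yaw -16.67 tilt [ 0.007 -0.005 -1.   ] w 0.0917 F 0.0 wf [ 1.9 -0.2  1.5]
[  0.665   0.105   0.15  -12.5  ] rz -4.2 d 0.1042 -0.4904 0.0095  len 0.501
[  0.665   0.105   0.047 -12.5  ] rz 0.0 d 0.0000 -0.0000 0.1030  len 0.103
```

>>> {"name": "play_rows", "arguments": {
  "motion": "0 0 0 .005 -.024 0 1; 0 0 0 .012 -.055 0 1; 0 0 0 .02 -.09 0 1; 0 0 0 .0275 -.126 0 1; 0 0 0 .0355 -.163 0 1"
}}

```text
t: 8.2
ee_pos: [0.5029, -0.186, 0.1532]
eef_rot: [3.108, -0.457, -0.001]
wrist_force: [-0.1, -1.1, -0.5]
grip_width: 0.0921
grasp_force: 0.0
```

>>> {"name": "play_rows", "arguments": {
  "motion": "0 0 0 .007 -.033 0 1; 0 0 0 .0142 -.066 0 1; 0 0 0 .0213 -.099 0 1; 0 0 0 .0284 -.131 0 1; 0 0 0 .0355 -.163 0 1"
}}

```text
t: 8.62
ee_pos: [0.5839, -0.0395, 0.1531]
eef_rot: [3.108, -0.455, -0.001]
wrist_force: [0.2, 0.1, -1.0]
grip_width: 0.0919
grasp_force: 0.0
```

>>> {"name": "play_rows", "arguments": {
  "motion": "0 0 -1 .008 -.037 0 1; 0 0 -2 .0162 -.074 0 1; 0 0 -3 .0243 -.11 0 1; 0 0 -4.2 .0304 -.14 0 1; 0 0 -4.2 .0355 -.164 0 1"
}}

```text
t: 9.03
ee_pos: [0.6649, 0.1092, 0.1527]
eef_rot: [-3.123, 0.336, 0.001]
wrist_force: [-0.6, -0.4, -0.2]
grip_width: 0.0921
grasp_force: 0.0
```

```bash
python3 - <<'E'
from h import *
legs((.665,.105,.047,-12.5))
E
```

```text
t 9.03 pos [0.6649 0.1092 0.1527] yaw -12.28 tilt [-0.001  0.001 -1.   ] w 0.0921 F 0.0 wf [-0.6 -0.4 -0.2]
[  0.665   0.105   0.047 -12.5  ] rz 0.2 d 0.0010 0.0041 0.1057  len 0.106
```

View pics/t2c.png

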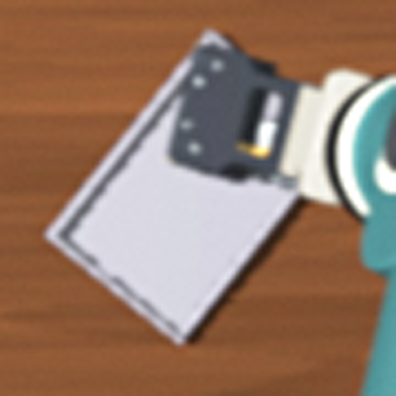

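The gripper hides the block in that view; I'll check later. Descend on the round weight.

>>> {"name": "play_rows", "arguments": {
  "motion": "0 0 0 0 0 0 1; 0 0 0 0 0 .025 1; 0 0 0 0 0 .05 1; 0 0 0 0 0 .075 1; 0 0 0 0 0 .095 1"
}}

```text
t: 9.45
ee_pos: [0.6633, 0.1045, 0.0561]
eef_rot: [3.122, -0.342, -0.004]
wrist_force: [0.9, -0.6, -0.3]
grip_width: 0.0915
grasp_force: 0.0
```

>>> {"name": "play_rows", "arguments": {
  "motion": "0 0 0 0 0 .005 1; 0 0 0 0 0 .01 1; 0 0 0 0 0 .01 1"
}}

```text
t: 9.7
ee_pos: [0.6643, 0.1053, 0.0481]
eef_rot: [3.123, -0.342, -0.001]
wrist_force: [-1.0, -0.4, 0.2]
grip_width: 0.0918
grasp_force: 0.0
```

```bash
python3 - <<'E'
from h import *
legs((.665,.105,.047,-12.5))
E
```

```text
t 9.7 pos [0.6643 0.1053 0.0481] yaw -12.49 tilt [-0.001 -0.    -1.   ] w 0.0918 F 0.0 wf [-1.  -0.4  0.2]
[  0.665   0.105   0.047 -12.5  ] rz 0.0 d 0.0008 0.0001 0.0011  len 0.001
```

>>> {"name": "play_rows", "arguments": {
  "motion": "0 0 0 0 0 .001 .6; 0 0 0 0 0 .001 .5; 0 0 0 0 0 .001 .45; 0 0 0 0 0 .001 .42; 0 0 0 0 0 .001 .4",
  "grip_force": 30
}}

```text
t: 10.12
ee_pos: [0.6649, 0.1058, 0.0483]
eef_rot: [-3.123, 0.341, -0.002]
wrist_force: [-0.3, -0.6, 0.1]
grip_width: 0.0609
grasp_force: 0.0
```

>>> {"name": "play_rows", "arguments": {
  "motion": "0 0 0 0 0 0 .35; 0 0 0 0 0 0 .3; 0 0 0 0 0 0 .3; 0 0 0 0 0 0 .3; 0 0 0 0 0 0 .3"
}}

```text
t: 10.53
ee_pos: [0.6644, 0.1049, 0.0476]
eef_rot: [3.122, -0.342, -0.001]
wrist_force: [-0.2, -2.5, 2.6]
grip_width: 0.0374
grasp_force: 30.0
```

>>> {"name": "play_rows", "arguments": {
  "motion": "0 0 0 0 0 -.005 .3; 0 0 0 0 0 -.02 .3; 0 0 0 0 0 -.045 .3; 0 0 0 0 0 -.075 .3; 0 0 0 0 0 -.105 .3"
}}

```text
t: 10.95
ee_pos: [0.6637, 0.1064, 0.1536]
eef_rot: [-3.123, 0.34, 0.003]
wrist_force: [0.5, -0.6, -4.4]
grip_width: 0.0375
grasp_force: 30.0
```

```bash
python3 - <<'E'
from h import *
legs((.3664,-.2874,.15,-12.5))
legs((.3664,-.2874,.15,-12.5),start=(.6645,.1052,.152,-12.5))
E
```

```text
t 10.95 pos [0.6637 0.1064 0.1536] yaw -12.43 tilt [-0.002  0.    -1.   ] w 0.0375 F 30.0 wf [ 0.5 -0.6 -4.4]
[  0.3664  -0.2874   0.15   -12.5   ] rz 0.1 d -0.2056 0.4485 0.0036  len 0.493
[  0.3664  -0.2874   0.15   -12.5   ] rz 0.0 d -0.2061 0.4478 0.0020  len 0.493
```

>>> {"name": "play_rows", "arguments": {
  "motion": "0 0 0 -.009 .02 0 .3; 0 0 0 -.021 .046 0 .3; 0 0 0 -.036 .078 0 .3; 0 0 0 -.052 .113 0 .3; 0 0 0 -.0687 .1493 0 .3"
}}

```text
t: 11.37
ee_pos: [0.5641, -0.0251, 0.1532]
eef_rot: [-3.123, 0.338, -0.001]
wrist_force: [0.6, -1.3, -4.2]
grip_width: 0.0376
grasp_force: 30.0
```

>>> {"name": "play_rows", "arguments": {
  "motion": "0 0 0 -.0137 .03 0 .3; 0 0 0 -.0274 .06 0 .3; 0 0 0 -.0411 .09 0 .3; 0 0 0 -.055 .12 0 .3; 0 0 0 -.0687 .1493 0 .3"
}}

```text
t: 11.78
ee_pos: [0.4649, -0.1568, 0.1534]
eef_rot: [-3.123, 0.34, -0.001]
wrist_force: [0.5, -0.5, -4.8]
grip_width: 0.0374
grasp_force: 30.0
```

>>> {"name": "play_rows", "arguments": {
  "motion": "0 0 0 -.016 .035 0 .3; 0 0 0 -.033 .072 0 .3; 0 0 0 -.049 .106 0 .3; 0 0 0 -.061 .132 0 .3; 0 0 0 -.0687 .1493 0 .3"
}}

```text
t: 12.2
ee_pos: [0.3643, -0.2893, 0.1534]
eef_rot: [3.121, -0.346, 0.0]
wrist_force: [0.7, -0.3, -5.2]
grip_width: 0.0376
grasp_force: 30.0
```

>>> {"name": "play_rows", "arguments": {
  "motion": "0 0 0 0 0 .03 .3; 0 0 0 0 0 .06 .3; 0 0 0 0 0 .09 .3; 0 0 0 0 0 .115 .3; 0 0 0 0 0 .127 .3"
}}

```text
t: 12.62
ee_pos: [0.3656, -0.2858, 0.0236]
eef_rot: [-3.121, 0.34, 0.004]
wrist_force: [-0.2, -0.4, -4.1]
grip_width: 0.0371
grasp_force: 30.0
```

>>> {"name": "play_rows", "arguments": {
  "motion": "0 0 0 0 0 .003 .3; 0 0 0 0 0 .005 .3; 0 0 0 0 0 .006 .3; 0 0 0 0 0 .007 .3; 0 0 0 0 0 .007 .3"
}}

```text
t: 13.03
ee_pos: [0.3674, -0.2875, 0.0196]
eef_rot: [3.122, -0.341, 0.003]
wrist_force: [0.1, -0.2, -4.6]
grip_width: 0.0373
grasp_force: 30.0
```

```bash
python3 - <<'E'
from h import *
legs((.3664,-.2874,.018,-12.5))
E
```

```text
t 13.03 pos [ 0.3674 -0.2875  0.0196] yaw -12.46 tilt [ 0.002 -0.001 -1.   ] w 0.0373 F 30.0 wf [ 0.1 -0.2 -4.6]
[  0.3664  -0.2874   0.018  -12.5   ] rz 0.0 d -0.0010 0.0001 0.0016  len 0.002
```

>>> {"name": "play_rows", "arguments": {
  "motion": "0 0 0 0 0 .0007 .3; 0 0 0 0 0 .0013 .3; 0 0 0 0 0 .0013 .3"
}}

```text
t: 13.28
ee_pos: [0.3673, -0.2875, 0.0186]
eef_rot: [3.122, -0.341, 0.002]
wrist_force: [-1.3, 0.9, 5.3]
grip_width: 0.0375
grasp_force: 30.0
```

>>> {"name": "play_rows", "arguments": {
  "motion": "0 0 0 0 0 0 .5; 0 0 0 0 0 0 .7; 0 0 0 0 0 -.001 .9; 0 0 0 0 0 -.001 1; 0 0 0 0 0 -.001 1"
}}

```text
t: 13.7
ee_pos: [0.3668, -0.2872, 0.0184]
eef_rot: [3.123, -0.341, 0.001]
wrist_force: [0.5, -0.3, 0.2]
grip_width: 0.0682
grasp_force: 0.0
```

>>> {"name": "play_rows", "arguments": {
  "motion": "0 0 0 0 0 -.02 1; 0 0 0 0 0 -.05 1; 0 0 0 0 0 -.085 1; 0 0 0 0 0 -.115 1; 0 0 0 0 0 -.135 1"
}}

```text
t: 14.12
ee_pos: [0.3675, -0.2876, 0.1561]
eef_rot: [3.121, -0.341, 0.005]
wrist_force: [0.4, -0.6, 0.2]
grip_width: 0.0915
grasp_force: 0.0
```

```bash
python3 - <<'E'
from h import *
legs((.6352,.1125,.15,-12.5))
legs((.6352,.1125,.15,-12.5),start=(.3666,-.2874,.1525,-12.5))
E
```

```text
t 14.12 pos [ 0.3675 -0.2876  0.1561] yaw -12.47 tilt [ 0.003 -0.002 -1.   ] w 0.0915 F 0.0 wf [ 0.4 -0.6  0.2]
[  0.6352   0.1125   0.15   -12.5   ] rz 0.0 d 0.1750 -0.4485 0.0061  len 0.481
[  0.6352   0.1125   0.15   -12.5   ] rz 0.0 d 0.1757 -0.4486 0.0025  len 0.482
```

>>> {"name": "play_rows", "arguments": {
  "motion": "0 0 0 .008 -.02 0 1; 0 0 0 .018 -.046 0 1; 0 0 0 .0305 -.078 0 1; 0 0 0 .0445 -.114 0 1; 0 0 0 .0586 -.1495 0 1"
}}

```text
t: 14.53
ee_pos: [0.4566, -0.1526, 0.1535]
eef_rot: [3.122, -0.343, 0.001]
wrist_force: [0.9, -0.6, 0.2]
grip_width: 0.0922
grasp_force: 0.0
```

```bash
python3 - <<'E'
from h import *
for n in("top","side"):
    im=grab(n,f"pics/{n}3.png");h=cv2.cvtColor(im,cv2.COLOR_BGR2HSV)
    m=cv2.inRange(h,(120,60,60),(145,255,255));k,l,st,ce=cv2.connectedComponentsWithStats(m)
    for i in range(1,k):
        if st[i,4]>30:
            pts=np.argwhere(l==i)[:,::-1];q=ray(n,pts,.033);r_=cv2.minAreaRect(q.astype(np.float32)*1000);print(n,"violet",st[i],q.mean(0).round(4),np.round(r_[0],1),np.round(r_[1],1),round(r_[2],1))
im=cv2.imread("pics/top3.png");crop(im,180,110,300,180,2.6,"pics/t3c.png")
E
```

```text
top violet [263 141  19  34 413] [0.6337 0.1143] [633.8 114.4] [35.5 86.2] 76.4
top violet [188 225  24  34 425] [0.4098 0.3136] [409.7 313.7] [85.6 35.6] 21.1
side violet [239 205  36  19 338] [0.6322 0.1144] [633.2 113.6] [39.9 88.7] 76.0
side violet [265 290  55  21 854] [0.4088 0.3131] [409.1 312.8] [89.7 40.1] 21.2
```

View pics/t3c.png

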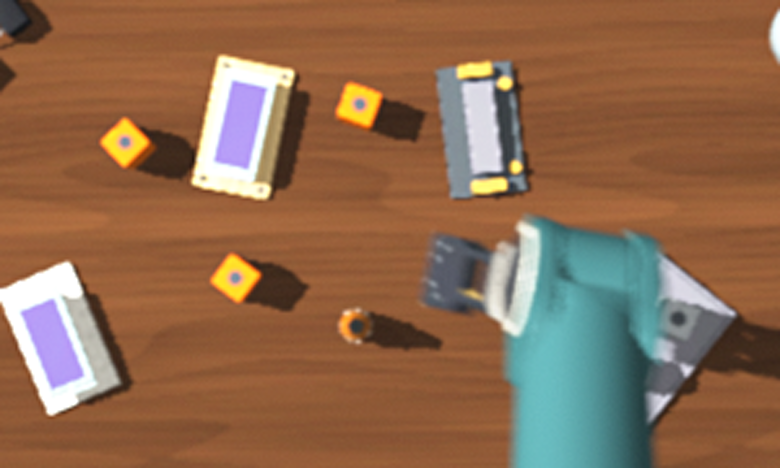

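Both weights stand in the tray at (680,318) and (663,375); the pressed cell lies on the press at (240,125), fresh cell at (52,342), stand at (482,128).

```bash
python3 - <<'E'
from h import *
A=lambda p:(np.array(p)+.5)/4.4-.5+[220,120]
D=lambda p:(np.array(p)+.5)/2.6-.5+[180,110]
print("plinth",ray("top",A((639,171)),.025),"base",ray("top",D([(437,70),(511,61),(528,188),(453,199)]),.006).mean(0),"press",ray("top",D([(219,56),(296,70),(269,199),(191,184)]),.006).mean(0))
legs((.6335,.114,.15,-13.8))
legs((.6335,.114,.15,-13.8),start=(.4567,-.1544,.152,-12.5))
E
```

```text
plinth [[ 0.62642171 -0.13867718]] base [ 0.62627548 -0.14149375] press [0.63448393 0.11287716]
t 14.63 pos [ 0.4594 -0.1479  0.1536] yaw -11.91 tilt [ 0.003  0.002 -1.   ] w 0.0918 F 0.0 wf [0.3 0.1 0.2]
[  0.6335   0.114    0.15   -13.8   ] rz 1.9 d 0.1163 -0.2922 0.0036  len 0.315
[  0.6335   0.114    0.15   -13.8   ] rz 1.3 d 0.1145 -0.3003 0.0020  len 0.321
```

>>> {"name": "play_rows", "arguments": {
  "motion": "0 0 0 .01 -.025 0 1; 0 0 0 .022 -.058 0 1; 0 0 0 .034 -.09 0 1; 0 0 0 .046 -.12 0 1; 0 0 0 .0573 -.15 0 1"
}}

```text
t: 15.05
ee_pos: [0.5449, -0.019, 0.1531]
eef_rot: [3.123, -0.342, -0.0]
wrist_force: [0.4, -0.2, -0.8]
grip_width: 0.0919
grasp_force: 0.0
```

>>> {"name": "play_rows", "arguments": {
  "motion": "0 0 1.3 .0115 -.03 0 1; 0 0 1.3 .024 -.062 0 1; 0 0 1.3 .036 -.095 0 1; 0 0 1.3 .048 -.125 0 1; 0 0 1.3 .0573 -.15 0 1"
}}

```text
t: 15.47
ee_pos: [0.6336, 0.1162, 0.1529]
eef_rot: [-3.119, 0.375, 0.0]
wrist_force: [-0.0, 0.3, 0.8]
grip_width: 0.0917
grasp_force: 0.0
```

>>> {"name": "play_rows", "arguments": {
  "motion": "0 0 0 0 0 0 1; 0 0 0 0 0 .02 1; 0 0 0 0 0 .045 1; 0 0 0 0 0 .07 1; 0 0 0 0 0 .09 1"
}}

```text
t: 15.88
ee_pos: [0.6317, 0.1127, 0.0613]
eef_rot: [3.117, -0.378, -0.003]
wrist_force: [0.2, 0.3, -0.2]
grip_width: 0.0921
grasp_force: 0.0
```

>>> {"name": "play_rows", "arguments": {
  "motion": "0 0 0 0 0 .005 1; 0 0 0 0 0 .005 1; 0 0 0 0 0 .005 1"
}}

```text
t: 16.13
ee_pos: [0.6331, 0.1139, 0.0588]
eef_rot: [3.119, -0.377, 0.001]
wrist_force: [0.5, 0.5, 1.0]
grip_width: 0.0919
grasp_force: 0.0
```

```bash
python3 - <<'E'
from h import *
legs((.6335,.114,.0115,-13.8))
E
```

```text
t 16.13 pos [0.6331 0.1139 0.0588] yaw -13.8 tilt [ 0. -0. -1.] w 0.0919 F 0.0 wf [0.5 0.5 1. ]
[ 6.335e-01  1.140e-01  1.150e-02 -1.380e+01] rz 0.0 d 0.0004 -0.0002 0.0473  len 0.047
```

>>> {"name": "play_rows", "arguments": {
  "motion": "0 0 0 0 0 .012 1; 0 0 0 0 0 .025 1; 0 0 0 0 0 .037 1; 0 0 0 0 0 .044 1; 0 0 0 0 0 .0465 1",
  "grip_force": 15
}}

```text
t: 16.55
ee_pos: [0.6314, 0.1142, 0.0096]
eef_rot: [3.118, -0.376, -0.005]
wrist_force: [0.3, 0.2, -1.1]
grip_width: 0.0922
grasp_force: 0.0
```

>>> {"name": "play_rows", "arguments": {
  "motion": "0 0 0 0 0 0 .75; 0 0 0 0 0 0 .68; 0 0 0 0 0 0 .64; 0 0 0 0 0 0 .6; 0 0 0 0 0 0 .58"
}}

```text
t: 16.97
ee_pos: [0.6331, 0.1146, 0.0123]
eef_rot: [-3.119, 0.376, -0.001]
wrist_force: [0.6, 0.4, -0.4]
grip_width: 0.0604
grasp_force: 0.0
```

>>> {"name": "play_rows", "arguments": {
  "motion": "0 0 0 0 0 0 .55; 0 0 0 0 0 0 .52; 0 0 0 0 0 0 .48; 0 0 0 0 0 0 .45; 0 0 0 0 0 0 .45"
}}

```text
t: 17.38
ee_pos: [0.6329, 0.1144, 0.0121]
eef_rot: [3.119, -0.377, 0.001]
wrist_force: [-1.0, -0.3, 4.4]
grip_width: 0.0498
grasp_force: 15.0
```

```bash
python3 - <<'E'
from h import *
legs((.6335,.114,.0115,-13.8))
E
```

```text
t 17.38 pos [0.6329 0.1144 0.0121] yaw -13.77 tilt [ 0. -0. -1.] w 0.0498 F 15.0 wf [-1.  -0.3  4.4]
[ 6.335e-01  1.140e-01  1.150e-02 -1.380e+01] rz 0.0 d 0.0007 0.0003 0.0006  len 0.001
```

>>> {"name": "play_rows", "arguments": {
  "motion": "0 0 0 0 0 -.005 .45; 0 0 0 0 0 -.015 .45; 0 0 0 0 0 -.035 .45; 0 0 0 0 0 -.06 .45; 0 0 0 0 0 -.09 .45"
}}

```text
t: 17.8
ee_pos: [0.6315, 0.1143, 0.1018]
eef_rot: [3.118, -0.376, -0.004]
wrist_force: [-0.1, -0.5, -1.5]
grip_width: 0.0496
grasp_force: 15.0
```

>>> {"name": "play_rows", "arguments": {
  "motion": "0 0 0 0 0 -.01 .45; 0 0 0 0 0 -.01 .45; 0 0 0 0 0 -.01 .45"
}}

```text
t: 18.05
ee_pos: [0.6326, 0.1144, 0.1118]
eef_rot: [3.119, -0.377, 0.001]
wrist_force: [-0.7, -0.1, -2.2]
grip_width: 0.0497
grasp_force: 15.0
```

```bash
python3 - <<'E'
from h import *
legs((.6265,-.140,.112,5.7))
E
```

```text
t 18.05 pos [0.6326 0.1144 0.1118] yaw -13.77 tilt [ 0.001 -0.    -1.   ] w 0.0497 F 15.0 wf [-0.7 -0.1 -2.2]
[ 0.6265 -0.14    0.112   5.7   ] rz -19.5 d 0.0546 0.2485 -0.0002  len 0.254
```

>>> {"name": "play_rows", "arguments": {
  "motion": "0 0 -1 .004 .018 0 .45; 0 0 -3 .01 .042 0 .45; 0 0 -5 .016 .07 0 .45; 0 0 -7.5 .022 .1 0 .45; 0 0 -10 .028 .128 0 .45"
}}

```text
t: 18.47
ee_pos: [0.6276, -0.0181, 0.1092]
eef_rot: [3.14, -0.099, -0.007]
wrist_force: [-0.1, -0.0, -0.3]
grip_width: 0.0496
grasp_force: 15.0
```

```bash
python3 - <<'E'
from h import *
legs((.6265,-.140,.112,5.7))
legs((.6265,-.140,.112,5.7),start=(.6293,-.0166,.112,-3.8))
E
```

```text
t 18.47 pos [ 0.6276 -0.0181  0.1092] yaw -3.62 tilt [-0.004 -0.    -1.   ] w 0.0496 F 15.0 wf [-0.1 -0.  -0.3]
[ 0.6265 -0.14    0.112   5.7   ] rz -9.3 d 0.0066 0.1217 -0.0028  len 0.122
[ 0.6265 -0.14    0.112   5.7   ] rz -9.5 d 0.0054 0.1233 -0.0000  len 0.123
```

>>> {"name": "play_rows", "arguments": {
  "motion": "0 0 -2 .001 .028 0 .45; 0 0 -5 .002 .06 0 .45; 0 0 -7.5 .004 .092 0 .45; 0 0 -9.5 .005 .113 0 .45; 0 0 -9.5 .0055 .123 0 .45"
}}

```text
t: 18.88
ee_pos: [0.6247, -0.1444, 0.1091]
eef_rot: [3.137, 0.15, -0.007]
wrist_force: [0.2, -0.5, -1.4]
grip_width: 0.0497
grasp_force: 15.0
```

>>> {"name": "play_rows", "arguments": {
  "motion": "0 0 0 0 0 0 .45; 0 0 0 0 0 .02 .45; 0 0 0 0 0 .045 .45; 0 0 0 0 0 .065 .45; 0 0 0 0 0 .075 .45"
}}

```text
t: 19.3
ee_pos: [0.6249, -0.1362, 0.0333]
eef_rot: [-3.135, -0.161, 0.008]
wrist_force: [-0.3, -0.1, -0.5]
grip_width: 0.0499
grasp_force: 15.0
```

>>> {"name": "play_rows", "arguments": {
  "motion": "0 0 0 0 0 .002 .45; 0 0 0 0 0 .005 .45; 0 0 0 0 0 .005 .45; 0 0 0 0 0 .005 .45"
}}

```text
t: 19.63
ee_pos: [0.6278, -0.1392, 0.0328]
eef_rot: [3.137, 0.158, 0.003]
wrist_force: [-0.4, 0.5, -0.4]
grip_width: 0.0497
grasp_force: 15.0
```

```bash
python3 - <<'E'
from h import *
legs((.6265,-.140,.012,5.7))
p=grab("side","pics/s4.png");crop(p,230,110,160,120,4.8,"pics/s4c.png")
E
```

```text
t 19.63 pos [ 0.6278 -0.1392  0.0328] yaw 5.75 tilt [ 0.002 -0.    -1.   ] w 0.0497 F 15.0 wf [-0.4  0.5 -0.4]
[ 0.6265 -0.14    0.012   5.7   ] rz 0.1 d -0.0013 0.0006 0.0208  len 0.021
```

View pics/s4c.png

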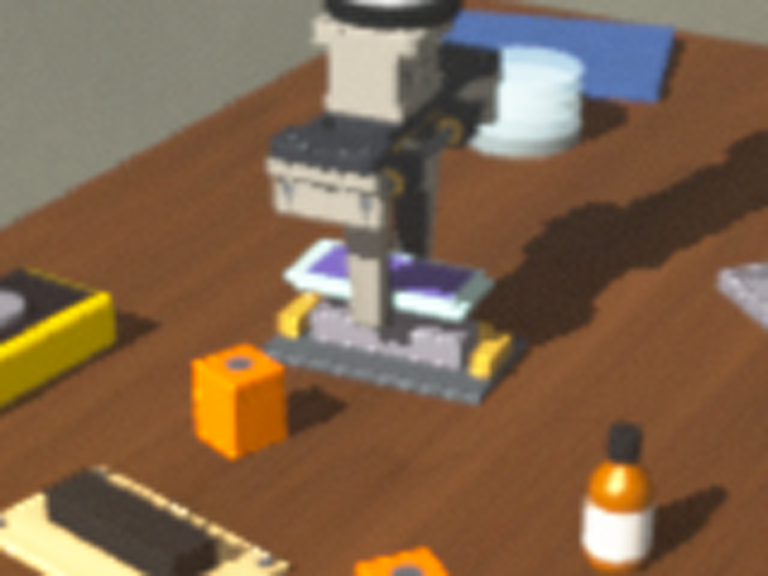

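The cell hangs level above the stand plinth (390,290), aligned with it. Lower it.

>>> {"name": "play_rows", "arguments": {
  "motion": "0 0 0 -.001 0 .006 .45; 0 0 0 -.001 0 .011 .45; 0 0 0 -.001 0 .015 .45; 0 0 0 -.001 0 .018 .45; 0 0 0 -.001 0 .0195 .45"
}}

```text
t: 20.1
ee_pos: [0.6254, -0.1397, 0.012]
eef_rot: [-3.138, -0.157, 0.002]
wrist_force: [-4.4, 1.6, 12.1]
grip_width: 0.0497
grasp_force: 15.0
```

>>> {"name": "play_rows", "arguments": {
  "motion": "0 0 0 0 0 .0003 .45; 0 0 0 0 0 .0005 .45; 0 0 0 0 0 .0005 .45"
}}

```text
t: 20.35
ee_pos: [0.6255, -0.1397, 0.0121]
eef_rot: [3.138, 0.157, -0.001]
wrist_force: [-3.3, -0.0, 4.2]
grip_width: 0.0498
grasp_force: 15.0
```

>>> {"name": "play_rows", "arguments": {
  "motion": "0 0 0 0 0 0 .6; 0 0 0 0 0 0 .7; 0 0 0 0 0 0 .85; 0 0 0 0 0 0 1; 0 0 0 0 0 0 1"
}}

```text
t: 20.77
ee_pos: [0.6261, -0.1397, 0.0117]
eef_rot: [3.138, 0.157, 0.0]
wrist_force: [0.1, -0.4, 0.8]
grip_width: 0.0794
grasp_force: 0.0
```

>>> {"name": "play_rows", "arguments": {
  "motion": "0 0 0 0 0 -.01 1; 0 0 0 0 0 -.03 1; 0 0 0 0 0 -.06 1; 0 0 0 0 0 -.09 1; 0 0 0 0 0 -.12 1"
}}

```text
t: 21.18
ee_pos: [0.6258, -0.1396, 0.1336]
eef_rot: [-3.138, -0.157, -0.0]
wrist_force: [1.3, -0.8, -0.1]
grip_width: 0.092
grasp_force: 0.0
```

```bash
python3 - <<'E'
from h import *
legs((.4093,.3133,.132,21.2),start=(.6258,-.1395,.132,5.7))
E
```

```text
[ 0.4093  0.3133  0.132  21.2   ] rz -15.5 d -0.1705 -0.4721 -0.0000  len 0.502
```

>>> {"name": "play_rows", "arguments": {
  "motion": "0 0 0 -.007 -.02 0 1; 0 0 0 -.017 -.048 0 1; 0 0 0 -.03 -.082 0 1; 0 0 0 -.043 -.119 0 1; 0 0 0 -.056 -.155 0 1"
}}

```text
t: 21.6
ee_pos: [0.554, 0.0101, 0.1327]
eef_rot: [3.138, 0.156, 0.002]
wrist_force: [0.5, 0.4, 0.1]
grip_width: 0.0917
grasp_force: 0.0
```

>>> {"name": "play_rows", "arguments": {
  "motion": "0 0 0 -.013 -.036 0 1; 0 0 0 -.026 -.072 0 1; 0 0 0 -.039 -.108 0 1; 0 0 0 -.052 -.144 0 1; 0 0 0 -.065 -.18 0 1"
}}

```text
t: 22.02
ee_pos: [0.4713, 0.183, 0.1327]
eef_rot: [-3.138, -0.157, -0.002]
wrist_force: [0.2, -0.0, -0.4]
grip_width: 0.0919
grasp_force: 0.0
```

>>> {"name": "play_rows", "arguments": {
  "motion": "0 0 -3 -.012 -.034 0 1; 0 0 -7 -.024 -.067 0 1; 0 0 -11 -.036 -.1 0 1; 0 0 -15.5 -.044 -.122 0 1; 0 0 -15.5 -.0495 -.1371 0 1"
}}

```text
t: 22.43
ee_pos: [0.4074, 0.3162, 0.1328]
eef_rot: [-3.084, -0.59, -0.002]
wrist_force: [-0.0, 0.1, 0.1]
grip_width: 0.092
grasp_force: 0.0
```

>>> {"name": "play_rows", "arguments": {
  "motion": "0 0 0 0 0 0 1; 0 0 0 0 0 .02 1; 0 0 0 0 0 .04 1; 0 0 0 0 0 .06 1; 0 0 0 0 0 .07 1"
}}

```text
t: 22.85
ee_pos: [0.4091, 0.311, 0.0602]
eef_rot: [3.086, 0.576, -0.003]
wrist_force: [0.0, -0.8, -0.8]
grip_width: 0.0918
grasp_force: 0.0
```

>>> {"name": "play_rows", "arguments": {
  "motion": "0 0 0 0 0 .003 1; 0 0 0 0 0 .003 1; 0 0 0 0 0 .003 1"
}}

```text
t: 23.1
ee_pos: [0.4097, 0.3131, 0.0596]
eef_rot: [-3.088, -0.578, -0.002]
wrist_force: [-0.3, -0.2, -0.5]
grip_width: 0.0917
grasp_force: 0.0
```

```bash
python3 - <<'E'
from h import *
legs((.4093,.3133,.0115,21.2))
for n in("top","side"):
    im=grab(n,f"pics/{n}5.png");h=cv2.cvtColor(im,cv2.COLOR_BGR2HSV)
    m=cv2.inRange(h,(120,60,60),(145,255,255));k,l,st,ce=cv2.connectedComponentsWithStats(m)
    for i in range(1,k):
        if st[i,4]>30:
            pts=np.argwhere(l==i)[:,::-1];q=ray(n,pts,.033);r_=cv2.minAreaRect(q.astype(np.float32)*1000);print(n,"violet",st[i],q.mean(0).round(4),np.round(r_[0],1),np.round(r_[1],1),round(r_[2],1))
E
```

```text
t 23.1 pos [0.4097 0.3131 0.0596] yaw 21.21 tilt [ 0.001  0.001 -1.   ] w 0.0917 F 0.0 wf [-0.3 -0.2 -0.5]
[4.093e-01 3.133e-01 1.150e-02 2.120e+01] rz 0.0 d -0.0003 -0.0003 0.0481  len 0.048
top violet [357 142  17  33 421] [ 0.6263 -0.1385] [ 626.4 -138.5] [86.  36.1] 5.6
top violet [188 225  14   8  39] [0.4464 0.3281] [446.3 327.8] [ 7.1 39.5] 20.6
top violet [191 232  18  16 177] [0.416  0.3141] [416.  313.9] [33.2 38.8] 20.6
top violet [197 246  15  13 124] [0.3808 0.3017] [380.3 301.3] [25.4 37.3] 25.3
side violet [315 171  14   8  79] [ 0.5996 -0.1435] [ 601.3 -142.7] [38.1 38.4] 5.9
side violet [265 290  14  17 174] [0.4412 0.3281] [442.7 326. ] [22.4 39.4] 29.3
side violet [292 292  28  19 429] [0.3891 0.3046] [390.4 305.2] [48.9 39.4] 21.8
```

Pressed cell is on the stand within ~2 mm. Grasp the fresh cell.

>>> {"name": "play_rows", "arguments": {
  "motion": "0 0 0 0 0 .012 1; 0 0 0 0 0 .025 1; 0 0 0 0 0 .037 1; 0 0 0 0 0 .044 1; 0 0 0 0 0 .0475 1"
}}

```text
t: 23.62
ee_pos: [0.4084, 0.3125, 0.0098]
eef_rot: [3.087, 0.579, -0.003]
wrist_force: [1.0, 0.2, -0.4]
grip_width: 0.092
grasp_force: 0.0
```

>>> {"name": "play_rows", "arguments": {
  "motion": "0 0 0 0 0 0 .75; 0 0 0 0 0 0 .68; 0 0 0 0 0 0 .64; 0 0 0 0 0 0 .6; 0 0 0 0 0 0 .58"
}}

```text
t: 24.03
ee_pos: [0.4094, 0.3132, 0.0117]
eef_rot: [-3.087, -0.579, -0.001]
wrist_force: [0.9, -0.3, -0.6]
grip_width: 0.0605
grasp_force: 0.0
```

>>> {"name": "play_rows", "arguments": {
  "motion": "0 0 0 0 0 0 .55; 0 0 0 0 0 0 .52; 0 0 0 0 0 0 .48; 0 0 0 0 0 0 .45; 0 0 0 0 0 0 .45"
}}

```text
t: 24.45
ee_pos: [0.4093, 0.313, 0.0115]
eef_rot: [3.088, 0.579, 0.001]
wrist_force: [0.3, -0.5, 3.3]
grip_width: 0.0497
grasp_force: 15.0
```

>>> {"name": "play_rows", "arguments": {
  "motion": "0 0 0 0 0 -.005 .45; 0 0 0 0 0 -.015 .45; 0 0 0 0 0 -.035 .45; 0 0 0 0 0 -.06 .45; 0 0 0 0 0 -.1 .45"
}}

```text
t: 24.87
ee_pos: [0.4071, 0.3115, 0.1104]
eef_rot: [3.086, 0.579, -0.009]
wrist_force: [0.5, 0.1, -1.0]
grip_width: 0.0498
grasp_force: 15.0
```

```bash
python3 - <<'E'
from h import *
legs((.634,.1135,.112,-12.8))
legs((.634,.1135,.112,-12.8),start=(.4096,.3132,.1115,21.2))
E
```

```text
t 24.87 pos [0.4071 0.3115 0.1104] yaw 21.26 tilt [-0.005 -0.003 -1.   ] w 0.0498 F 15.0 wf [ 0.5  0.1 -1. ]
[  0.634    0.1135   0.112  -12.8   ] rz 34.1 d 0.1397 0.2668 -0.0016  len 0.301
[  0.634    0.1135   0.112  -12.8   ] rz 34.0 d 0.1370 0.2673 -0.0005  len 0.300
```

>>> {"name": "play_rows", "arguments": {
  "motion": "0 0 0 .008 .016 0 .45; 0 0 0 .021 .041 0 .45; 0 0 0 .037 .072 0 .45; 0 0 0 .053 .103 0 .45; 0 0 0 .0685 .1336 0 .45"
}}

```text
t: 25.28
ee_pos: [0.5223, 0.2121, 0.1122]
eef_rot: [-3.088, -0.58, -0.001]
wrist_force: [1.1, -0.0, -1.0]
grip_width: 0.0495
grasp_force: 15.0
```

>>> {"name": "play_rows", "arguments": {
  "motion": "0 0 6.8 .016 .031 0 .45; 0 0 13.6 .032 .062 0 .45; 0 0 20.4 .047 .092 0 .45; 0 0 27.2 .059 .115 0 .45; 0 0 34 .0685 .1337 0 .45"
}}

```text
t: 25.7
ee_pos: [0.6351, 0.1109, 0.1118]
eef_rot: [3.12, -0.362, 0.001]
wrist_force: [-0.3, -0.3, -0.7]
grip_width: 0.0495
grasp_force: 15.0
```

>>> {"name": "play_rows", "arguments": {
  "motion": "0 0 0 0 0 0 .45; 0 0 0 0 0 .02 .45; 0 0 0 0 0 .045 .45; 0 0 0 0 0 .065 .45; 0 0 0 0 0 .075 .45"
}}

```text
t: 26.12
ee_pos: [0.6312, 0.1139, 0.0341]
eef_rot: [3.122, -0.346, -0.007]
wrist_force: [-0.9, -0.1, -0.9]
grip_width: 0.0496
grasp_force: 15.0
```

>>> {"name": "play_rows", "arguments": {
  "motion": "0 0 0 0 0 .002 .45; 0 0 0 0 0 .005 .45; 0 0 0 0 0 .005 .45; 0 0 0 0 0 .005 .45"
}}

```text
t: 26.45
ee_pos: [0.6343, 0.1138, 0.0325]
eef_rot: [-3.121, 0.349, -0.003]
wrist_force: [0.2, 0.1, -1.2]
grip_width: 0.0495
grasp_force: 15.0
```

```bash
python3 - <<'E'
from h import *
legs((.634,.1135,.012,-12.8))
E
```

```text
t 26.45 pos [0.6343 0.1138 0.0325] yaw -12.74 tilt [ 0.002  0.001 -1.   ] w 0.0495 F 15.0 wf [ 0.2  0.1 -1.2]
[ 6.340e-01  1.135e-01  1.200e-02 -1.280e+01] rz 0.1 d -0.0003 0.0004 0.0205  len 0.021
```

>>> {"name": "play_rows", "arguments": {
  "motion": "0 0 0 0 0 .006 .45; 0 0 0 0 0 .011 .45; 0 0 0 0 0 .015 .45; 0 0 0 0 0 .018 .45; 0 0 0 0 0 .0198 .45"
}}

```text
t: 26.87
ee_pos: [0.6332, 0.1133, 0.0115]
eef_rot: [3.121, -0.349, -0.002]
wrist_force: [-5.3, -1.5, 15.0]
grip_width: 0.0499
grasp_force: 15.0
```

>>> {"name": "play_rows", "arguments": {
  "motion": "0 0 0 0 0 .0005 .45; 0 0 0 0 0 .001 .45; 0 0 0 0 0 .001 .45"
}}

```text
t: 27.12
ee_pos: [0.6332, 0.1133, 0.0115]
eef_rot: [3.121, -0.349, -0.001]
wrist_force: [-4.0, -1.1, 8.4]
grip_width: 0.0499
grasp_force: 15.0
```

>>> {"name": "play_rows", "arguments": {
  "motion": "0 0 0 0 0 0 .6; 0 0 0 0 0 0 .7; 0 0 0 0 0 0 .85; 0 0 0 0 0 0 1; 0 0 0 0 0 0 1"
}}

```text
t: 27.53
ee_pos: [0.6336, 0.1135, 0.0103]
eef_rot: [3.122, -0.349, -0.0]
wrist_force: [-0.6, 0.2, 0.5]
grip_width: 0.0796
grasp_force: 0.0
```

>>> {"name": "play_rows", "arguments": {
  "motion": "0 0 0 0 0 -.01 1; 0 0 0 0 0 -.03 1; 0 0 0 0 0 -.06 1; 0 0 0 0 0 -.095 1; 0 0 0 0 0 -.13 1"
}}

```text
t: 27.95
ee_pos: [0.6331, 0.1135, 0.1421]
eef_rot: [3.122, -0.349, -0.001]
wrist_force: [1.4, 0.2, -0.0]
grip_width: 0.0919
grasp_force: 0.0
```

```bash
python3 - <<'E'
from h import *
legs((.4223,-.3334,.14,-16.7),start=(.6338,.1136,.141,-12.8))
E
```

```text
[  0.4223  -0.3334   0.14   -16.7   ] rz 3.9 d -0.1072 0.4827 0.0010  len 0.495
```

>>> {"name": "play_rows", "arguments": {
  "motion": "0 0 0 -.004 .02 0 1; 0 0 0 -.011 .048 0 1; 0 0 0 -.019 .084 0 1; 0 0 0 -.027 .122 0 1; 0 0 0 -.0357 .161 0 1"
}}

```text
t: 28.37
ee_pos: [0.5626, -0.0365, 0.1413]
eef_rot: [-3.122, 0.347, -0.002]
wrist_force: [1.1, -1.1, 0.2]
grip_width: 0.0916
grasp_force: 0.0
```

>>> {"name": "play_rows", "arguments": {
  "motion": "0 0 0 -.007 .032 0 1; 0 0 0 -.014 .064 0 1; 0 0 0 -.021 .096 0 1; 0 0 0 -.0285 .128 0 1; 0 0 0 -.0357 .161 0 1"
}}

```text
t: 28.78
ee_pos: [0.4922, -0.186, 0.1414]
eef_rot: [3.122, -0.348, 0.002]
wrist_force: [0.3, -0.4, -0.4]
grip_width: 0.0921
grasp_force: 0.0
```

>>> {"name": "play_rows", "arguments": {
  "motion": "0 0 1 -.008 .037 0 1; 0 0 2 -.0165 .075 0 1; 0 0 3 -.025 .113 0 1; 0 0 3.9 -.0315 .142 0 1; 0 0 3.9 -.0358 .161 0 1"
}}

```text
t: 29.2
ee_pos: [0.4202, -0.3376, 0.1413]
eef_rot: [3.106, -0.463, 0.001]
wrist_force: [1.0, 0.0, 0.7]
grip_width: 0.0919
grasp_force: 0.0
```

>>> {"name": "play_rows", "arguments": {
  "motion": "0 0 0 0 0 0 1; 0 0 0 0 0 0 1; 0 0 0 0 0 .015 1; 0 0 0 0 0 .025 1; 0 0 0 0 0 .03 1"
}}

```text
t: 29.62
ee_pos: [0.4225, -0.3319, 0.1093]
eef_rot: [-3.108, 0.451, 0.002]
wrist_force: [0.1, 0.9, 0.4]
grip_width: 0.0917
grasp_force: 0.0
```

```bash
python3 - <<'E'
from h import *
for n in("top","side"):
    im=grab(n,f"pics/{n}6.png");h=cv2.cvtColor(im,cv2.COLOR_BGR2HSV)
    m=cv2.inRange(h,(120,60,60),(145,255,255));k,l,st,ce=cv2.connectedComponentsWithStats(m)
    for i in range(1,k):
        if st[i,4]>30:
            pts=np.argwhere(l==i)[:,::-1];q=ray(n,pts,.033);r_=cv2.minAreaRect(q.astype(np.float32)*1000);print(n,"violet",st[i],q.mean(0).round(4),np.round(r_[0],1),np.round(r_[1],1),round(r_[2],1))
crop(cv2.imread("pics/side6.png"),200,110,270,180,2.9,"pics/s6c.png")
legs((.4223,-.3334,.019,-16.7))
E
```

```text
top violet [263 142  19  33 421] [0.6327 0.1145] [632.8 114.5] [36.1 86.3] 77.1
top violet [357 142  17  33 428] [ 0.6264 -0.1385] [ 626.4 -138.5] [86.7 36.1] 5.6
side violet [296 168  33  11 202] [ 0.6259 -0.1394] [ 626.2 -139.4] [88.2 40. ] 5.3
side violet [239 205  36  19 339] [0.631  0.1143] [632.  113.9] [40.2 87.7] 77.9
t 29.72 pos [ 0.4223 -0.3323  0.1095] yaw -16.55 tilt [-0.002  0.002 -1.   ] w 0.0918 F 0.0 wf [-0.  -0.1 -0.2]
[  0.4223  -0.3334   0.019  -16.7   ] rz 0.1 d 0.0003 0.0010 0.0905  len 0.090
```

View pics/s6c.png

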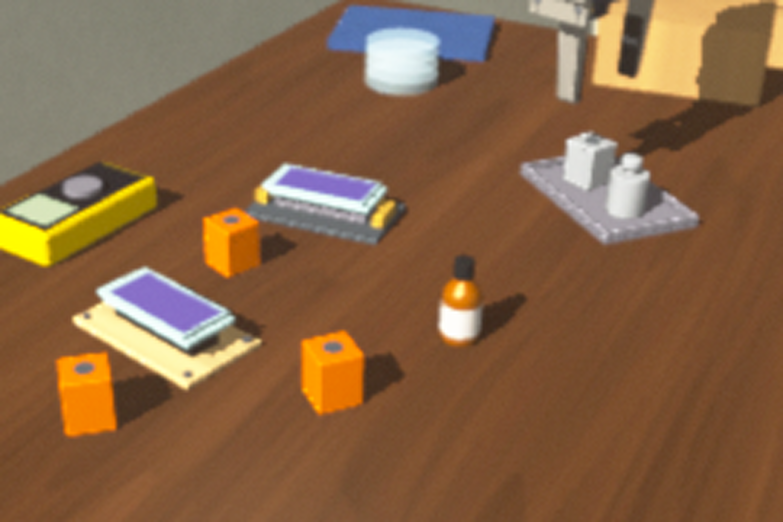

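Both cells lie on their plinths (press (165,300), stand (327,188)); weights stand in the tray at (590,160) and (628,190). Pick up the square block.

>>> {"name": "play_rows", "arguments": {
  "motion": "0 0 0 0 0 .025 1; 0 0 0 0 0 .05 1; 0 0 0 0 0 .072 1; 0 0 0 0 0 .084 1; 0 0 0 0 0 .09 1",
  "grip_force": 30
}}

```text
t: 30.13
ee_pos: [0.4219, -0.333, 0.0191]
eef_rot: [-3.107, 0.454, 0.003]
wrist_force: [-0.6, 0.7, -0.3]
grip_width: 0.0917
grasp_force: 0.0
```

>>> {"name": "play_rows", "arguments": {
  "motion": "0 0 0 0 0 0 .65; 0 0 0 0 0 0 .5; 0 0 0 0 0 0 .45; 0 0 0 0 0 0 .42; 0 0 0 0 0 0 .4"
}}

```text
t: 30.55
ee_pos: [0.4229, -0.3344, 0.0215]
eef_rot: [3.107, -0.455, 0.002]
wrist_force: [0.2, 0.5, -0.1]
grip_width: 0.0607
grasp_force: 0.0
```

>>> {"name": "play_rows", "arguments": {
  "motion": "0 0 0 0 0 0 .35; 0 0 0 0 0 0 .3; 0 0 0 0 0 0 .3; 0 0 0 0 0 0 .3; 0 0 0 0 0 0 .3"
}}

```text
t: 30.97
ee_pos: [0.4224, -0.3339, 0.0207]
eef_rot: [3.108, -0.455, -0.0]
wrist_force: [0.1, 1.0, 3.0]
grip_width: 0.0373
grasp_force: 28.2
```

>>> {"name": "play_rows", "arguments": {
  "motion": "0 0 0 0 0 -.005 .3; 0 0 0 0 0 -.02 .3; 0 0 0 0 0 -.05 .3; 0 0 0 0 0 -.085 .3; 0 0 0 0 0 -.12 .3"
}}

```text
t: 31.38
ee_pos: [0.4212, -0.3332, 0.1409]
eef_rot: [-3.107, 0.455, 0.004]
wrist_force: [1.1, -0.5, -3.1]
grip_width: 0.0372
grasp_force: 28.2
```

```bash
python3 - <<'E'
from h import *
legs((.604,.1203,.14,-16.7))
legs((.604,.1203,.14,-16.7),start=(.4223,-.3332,.139,-16.7))
E
```

```text
t 31.38 pos [ 0.4212 -0.3332  0.1409] yaw -16.66 tilt [-0.002  0.002 -1.   ] w 0.0372 F 28.2 wf [ 1.1 -0.5 -3.1]
[  0.604    0.1203   0.14   -16.7   ] rz 0.0 d 0.0451 -0.4869 0.0009  len 0.489
[  0.604    0.1203   0.14   -16.7   ] rz 0.0 d 0.0437 -0.4866 -0.0010  len 0.489
```

>>> {"name": "play_rows", "arguments": {
  "motion": "0 0 0 .002 -.02 0 .3; 0 0 0 .0045 -.05 0 .3; 0 0 0 .0078 -.085 0 .3; 0 0 0 .0113 -.124 0 .3; 0 0 0 .0148 -.162 0 .3"
}}

```text
t: 31.8
ee_pos: [0.4826, -0.1816, 0.1403]
eef_rot: [3.108, -0.457, -0.001]
wrist_force: [0.6, 0.3, -3.7]
grip_width: 0.0376
grasp_force: 28.2
```

>>> {"name": "play_rows", "arguments": {
  "motion": "0 0 0 .003 -.032 0 .3; 0 0 0 .006 -.064 0 .3; 0 0 0 .009 -.096 0 .3; 0 0 0 .012 -.129 0 .3; 0 0 0 .0148 -.162 0 .3"
}}

```text
t: 32.22
ee_pos: [0.5433, -0.0307, 0.1401]
eef_rot: [3.108, -0.456, -0.002]
wrist_force: [0.8, -0.4, -3.5]
grip_width: 0.0377
grasp_force: 28.2
```

>>> {"name": "play_rows", "arguments": {
  "motion": "0 0 0 .0035 -.037 0 .3; 0 0 0 .007 -.075 0 .3; 0 0 0 .0105 -.113 0 .3; 0 0 0 .013 -.143 0 .3; 0 0 0 .0147 -.163 0 .3"
}}

```text
t: 32.63
ee_pos: [0.6043, 0.1243, 0.14]
eef_rot: [-3.108, 0.449, 0.002]
wrist_force: [-0.1, -1.0, -2.1]
grip_width: 0.0375
grasp_force: 28.2
```

>>> {"name": "play_rows", "arguments": {
  "motion": "0 0 0 0 0 0 .3; 0 0 0 0 0 .02 .3; 0 0 0 0 0 .045 .3; 0 0 0 0 0 .065 .3; 0 0 0 0 0 .075 .3"
}}

```text
t: 33.05
ee_pos: [0.602, 0.1183, 0.0623]
eef_rot: [3.106, -0.456, -0.008]
wrist_force: [-0.1, -0.4, -4.0]
grip_width: 0.0372
grasp_force: 28.2
```

>>> {"name": "play_rows", "arguments": {
  "motion": "0 0 0 0 0 .002 .3; 0 0 0 0 0 .004 .3; 0 0 0 0 0 .004 .3; 0 0 0 0 0 .004 .3"
}}

```text
t: 33.38
ee_pos: [0.6053, 0.12, 0.0627]
eef_rot: [-3.108, 0.456, -0.003]
wrist_force: [0.2, -0.5, -3.6]
grip_width: 0.0376
grasp_force: 28.2
```

```bash
python3 - <<'E'
from h import *
legs((.604,.1203,.0497,-16.7))
E
```

```text
t 33.38 pos [0.6053 0.12   0.0627] yaw -16.68 tilt [ 0.002  0.    -1.   ] w 0.0376 F 28.2 wf [ 0.2 -0.5 -3.6]
[  0.604    0.1203   0.0497 -16.7   ] rz 0.0 d -0.0013 0.0001 0.0130  len 0.013
```

>>> {"name": "play_rows", "arguments": {
  "motion": "0 0 0 0 0 .004 .3; 0 0 0 0 0 .007 .3; 0 0 0 0 0 .01 .3; 0 0 0 0 0 .0115 .3; 0 0 0 0 0 .0115 .3"
}}

```text
t: 33.8
ee_pos: [0.6044, 0.1199, 0.0499]
eef_rot: [3.108, -0.455, -0.0]
wrist_force: [-0.1, -0.2, -3.5]
grip_width: 0.0378
grasp_force: 28.2
```

>>> {"name": "play_rows", "arguments": {
  "motion": "0 0 0 0 0 .0005 .3; 0 0 0 0 0 .0005 .3; 0 0 0 0 0 .0005 .3"
}}

```text
t: 34.05
ee_pos: [0.6045, 0.12, 0.0497]
eef_rot: [-3.108, 0.455, -0.0]
wrist_force: [-1.4, 0.7, 0.2]
grip_width: 0.0375
grasp_force: 28.3
```

>>> {"name": "play_rows", "arguments": {
  "motion": "0 0 0 0 0 .0003 .3; 0 0 0 0 0 .0003 .45; 0 0 0 0 0 .0003 .6; 0 0 0 0 0 .0003 .9; 0 0 0 0 0 .0003 1"
}}

```text
t: 34.47
ee_pos: [0.6047, 0.12, 0.0492]
eef_rot: [-3.108, 0.455, -0.001]
wrist_force: [0.7, -0.0, 0.3]
grip_width: 0.0592
grasp_force: 0.0
```

>>> {"name": "play_rows", "arguments": {
  "motion": "0 0 0 0 0 0 1; 0 0 0 0 0 -.01 1; 0 0 0 0 0 -.035 1; 0 0 0 0 0 -.065 1; 0 0 0 0 0 -.1 1"
}}

```text
t: 34.88
ee_pos: [0.6033, 0.1198, 0.1496]
eef_rot: [3.108, -0.455, -0.004]
wrist_force: [-0.0, -0.3, 0.3]
grip_width: 0.0913
grasp_force: 0.0
```

```bash
python3 - <<'E'
from h import *
legs((.367,-.2874,.15,-12.5))
legs((.367,-.2874,.15,-12.5),start=(.6042,.1202,.149,-16.7))
E
```

```text
t 34.88 pos [0.6033 0.1198 0.1496] yaw -16.65 tilt [-0.003 -0.    -1.   ] w 0.0913 F 0.0 wf [-0.  -0.3  0.3]
[  0.367   -0.2874   0.15   -12.5   ] rz -4.1 d -0.1098 0.4578 -0.0004  len 0.471
[  0.367   -0.2874   0.15   -12.5   ] rz -4.2 d -0.1101 0.4586 -0.0010  len 0.472
```

>>> {"name": "play_rows", "arguments": {
  "motion": "0 0 0 -.005 .02 0 1; 0 0 0 -.012 .048 0 1; 0 0 0 -.02 .082 0 1; 0 0 0 -.0285 .118 0 1; 0 0 0 -.0367 .153 0 1"
}}

```text
t: 35.3
ee_pos: [0.5246, -0.0173, 0.15]
eef_rot: [3.108, -0.454, 0.002]
wrist_force: [0.1, -0.2, -0.4]
grip_width: 0.0918
grasp_force: 0.0
```

>>> {"name": "play_rows", "arguments": {
  "motion": "0 0 0 -.0073 .0305 0 1; 0 0 0 -.0147 .061 0 1; 0 0 0 -.022 .0915 0 1; 0 0 0 -.0294 .122 0 1; 0 0 0 -.0367 .153 0 1"
}}

```text
t: 35.72
ee_pos: [0.4457, -0.1533, 0.1501]
eef_rot: [3.108, -0.455, 0.002]
wrist_force: [0.3, -0.1, -0.4]
grip_width: 0.092
grasp_force: 0.0
```

>>> {"name": "play_rows", "arguments": {
  "motion": "0 0 -1 -.0085 .036 0 1; 0 0 -2 -.017 .072 0 1; 0 0 -3 -.0255 .107 0 1; 0 0 -4.2 -.032 .135 0 1; 0 0 -4.2 -.0367 .1526 0 1"
}}

```text
t: 36.13
ee_pos: [0.3656, -0.2909, 0.1501]
eef_rot: [3.121, -0.345, 0.001]
wrist_force: [-0.0, -0.5, -0.5]
grip_width: 0.0917
grasp_force: 0.0
```

>>> {"name": "play_rows", "arguments": {
  "motion": "0 0 0 0 0 0 1; 0 0 0 0 0 0 1; 0 0 0 0 0 .02 1; 0 0 0 0 0 .045 1; 0 0 0 0 0 .06 1"
}}

```text
t: 36.55
ee_pos: [0.3681, -0.2859, 0.0882]
eef_rot: [-3.123, 0.337, 0.0]
wrist_force: [-1.0, -0.9, -0.8]
grip_width: 0.0919
grasp_force: 0.0
```

```bash
python3 - <<'E'
from h import *
legs((.367,-.2874,.0195,-12.5))
im=grab("side","pics/side7.png");crop(im,200,130,170,130,4.6,"pics/s7c.png")
E
```

```text
t 36.55 pos [ 0.3681 -0.2859  0.0882] yaw -12.31 tilt [ 0.     0.001 -1.   ] w 0.0919 F 0.0 wf [-1.  -0.9 -0.8]
[  0.367   -0.2874   0.0195 -12.5   ] rz 0.2 d -0.0008 0.0017 0.0687  len 0.069
```

View pics/s7c.png

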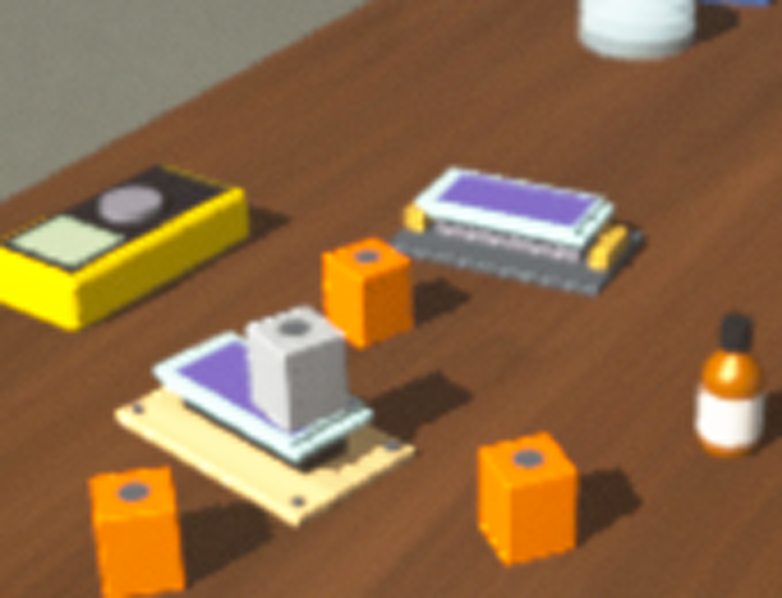

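The square block stands upright on the fresh cell at (297,370), as at the start. Now the round weight.

>>> {"name": "play_rows", "arguments": {
  "motion": "0 0 0 0 0 .02 1; 0 0 0 0 0 .04 1; 0 0 0 0 0 .055 1; 0 0 0 0 0 .064 1; 0 0 0 0 0 .0685 1"
}}

```text
t: 37.02
ee_pos: [0.368, -0.2866, 0.0202]
eef_rot: [-3.122, 0.338, 0.001]
wrist_force: [0.4, 0.3, -0.3]
grip_width: 0.0919
grasp_force: 0.0
```

>>> {"name": "play_rows", "arguments": {
  "motion": "0 0 0 0 0 0 .65; 0 0 0 0 0 0 .5; 0 0 0 0 0 0 .45; 0 0 0 0 0 0 .42; 0 0 0 0 0 0 .4"
}}

```text
t: 37.43
ee_pos: [0.3678, -0.2882, 0.0214]
eef_rot: [3.122, -0.341, 0.002]
wrist_force: [-0.5, 0.1, -0.9]
grip_width: 0.0606
grasp_force: 0.0
```

>>> {"name": "play_rows", "arguments": {
  "motion": "0 0 0 0 0 0 .35; 0 0 0 0 0 0 .3; 0 0 0 0 0 0 .3; 0 0 0 0 0 0 .3; 0 0 0 0 0 0 .3"
}}

```text
t: 37.85
ee_pos: [0.3674, -0.2878, 0.0208]
eef_rot: [3.123, -0.341, -0.0]
wrist_force: [-0.3, 0.3, 2.8]
grip_width: 0.0374
grasp_force: 30.0
```

>>> {"name": "play_rows", "arguments": {
  "motion": "0 0 0 0 0 -.005 .3; 0 0 0 0 0 -.02 .3; 0 0 0 0 0 -.05 .3; 0 0 0 0 0 -.085 .3; 0 0 0 0 0 -.12 .3"
}}

```text
t: 38.27
ee_pos: [0.3661, -0.2869, 0.1411]
eef_rot: [-3.121, 0.341, 0.005]
wrist_force: [0.9, -1.1, -4.3]
grip_width: 0.0373
grasp_force: 30.0
```

```bash
python3 - <<'E'
from h import *
legs((.6645,.1052,.14,-12.5))
legs((.6645,.1052,.14,-12.5),start=(.367,-.2875,.139,-12.5))
E
```

```text
t 38.27 pos [ 0.3661 -0.2869  0.1411] yaw -12.45 tilt [-0.003  0.002 -1.   ] w 0.0373 F 30.0 wf [ 0.9 -1.1 -4.3]
[  0.6645   0.1052   0.14   -12.5   ] rz 0.0 d 0.2068 -0.4472 0.0011  len 0.493
[  0.6645   0.1052   0.14   -12.5   ] rz 0.0 d 0.2055 -0.4478 -0.0010  len 0.493
```

>>> {"name": "play_rows", "arguments": {
  "motion": "0 0 0 .009 -.02 0 .3; 0 0 0 .021 -.046 0 .3; 0 0 0 .036 -.078 0 .3; 0 0 0 .052 -.113 0 .3; 0 0 0 .0686 -.1493 0 .3"
}}

```text
t: 38.68
ee_pos: [0.4662, -0.1559, 0.1404]
eef_rot: [3.122, -0.344, -0.002]
wrist_force: [0.9, -0.9, -5.2]
grip_width: 0.0374
grasp_force: 30.0
```

>>> {"name": "play_rows", "arguments": {
  "motion": "0 0 0 .0137 -.03 0 .3; 0 0 0 .0274 -.06 0 .3; 0 0 0 .0411 -.09 0 .3; 0 0 0 .055 -.12 0 .3; 0 0 0 .0686 -.1493 0 .3"
}}

```text
t: 39.1
ee_pos: [0.5656, -0.0245, 0.1399]
eef_rot: [3.123, -0.341, -0.003]
wrist_force: [0.8, -0.4, -4.8]
grip_width: 0.037
grasp_force: 30.0
```

>>> {"name": "play_rows", "arguments": {
  "motion": "0 0 0 .016 -.035 0 .3; 0 0 0 .033 -.072 0 .3; 0 0 0 .049 -.106 0 .3; 0 0 0 .061 -.132 0 .3; 0 0 0 .0685 -.149 0 .3"
}}

```text
t: 39.52
ee_pos: [0.6652, 0.1088, 0.1395]
eef_rot: [-3.122, 0.336, 0.003]
wrist_force: [0.6, 0.0, -4.6]
grip_width: 0.0373
grasp_force: 30.0
```

>>> {"name": "play_rows", "arguments": {
  "motion": "0 0 0 0 0 0 .3; 0 0 0 0 0 .02 .3; 0 0 0 0 0 .045 .3; 0 0 0 0 0 .065 .3; 0 0 0 0 0 .076 .3"
}}

```text
t: 39.93
ee_pos: [0.662, 0.1032, 0.0609]
eef_rot: [3.12, -0.342, -0.01]
wrist_force: [-0.2, -0.3, -4.0]
grip_width: 0.0374
grasp_force: 30.0
```

>>> {"name": "play_rows", "arguments": {
  "motion": "0 0 0 0 0 .002 .3; 0 0 0 0 0 .004 .3; 0 0 0 0 0 .004 .3; 0 0 0 0 0 .004 .3"
}}

```text
t: 40.27
ee_pos: [0.6658, 0.1049, 0.062]
eef_rot: [-3.122, 0.341, -0.003]
wrist_force: [0.2, -0.6, -4.4]
grip_width: 0.0371
grasp_force: 30.0
```

```bash
python3 - <<'E'
from h import *
legs((.6645,.1052,.0498,-12.5))
E
```

```text
t 40.27 pos [0.6658 0.1049 0.062 ] yaw -12.47 tilt [ 0.002  0.    -1.   ] w 0.0371 F 30.0 wf [ 0.2 -0.6 -4.4]
[  0.6645   0.1052   0.0498 -12.5   ] rz 0.0 d -0.0013 -0.0000 0.0122  len 0.012
```

>>> {"name": "play_rows", "arguments": {
  "motion": "0 0 0 0 0 .004 .3; 0 0 0 0 0 .007 .3; 0 0 0 0 0 .0095 .3; 0 0 0 0 0 .0108 .3; 0 0 0 0 0 .0108 .3"
}}

```text
t: 40.68
ee_pos: [0.6649, 0.1048, 0.0499]
eef_rot: [3.123, -0.341, -0.0]
wrist_force: [-0.4, -0.3, -4.2]
grip_width: 0.0372
grasp_force: 30.0
```

>>> {"name": "play_rows", "arguments": {
  "motion": "0 0 0 0 0 .0005 .3; 0 0 0 0 0 .0005 .3; 0 0 0 0 0 .0005 .3"
}}

```text
t: 40.93
ee_pos: [0.6649, 0.1048, 0.0499]
eef_rot: [3.123, -0.341, 0.0]
wrist_force: [-3.2, -1.5, 2.3]
grip_width: 0.0373
grasp_force: 30.0
```

Contact; release, rise, and move clear to look.

>>> {"name": "play_rows", "arguments": {
  "motion": "0 0 0 0 0 .0002 .3; 0 0 0 0 0 .0002 .45; 0 0 0 0 0 .0002 .6; 0 0 0 0 0 .0002 .9; 0 0 0 0 0 .0002 1"
}}

```text
t: 41.35
ee_pos: [0.6653, 0.1049, 0.0492]
eef_rot: [-3.123, 0.341, -0.001]
wrist_force: [-0.2, 0.0, 0.3]
grip_width: 0.0592
grasp_force: 0.0
```

>>> {"name": "play_rows", "arguments": {
  "motion": "0 0 0 0 0 0 1; 0 0 0 0 0 -.01 1; 0 0 0 0 0 -.035 1; 0 0 0 0 0 -.065 1; 0 0 0 0 0 -.1 1"
}}

```text
t: 41.77
ee_pos: [0.6639, 0.1046, 0.1494]
eef_rot: [3.122, -0.341, -0.004]
wrist_force: [0.9, 0.1, 0.1]
grip_width: 0.0914
grasp_force: 0.0
```

>>> {"name": "play_rows", "arguments": {
  "motion": "0 0 0 -.01 .02 0 1; 0 0 0 -.025 .05 0 1; 0 0 0 -.04 .08 0 1; 0 0 0 -.055 .11 0 1; 0 0 0 -.07 .14 0 1"
}}

```text
t: 42.18
ee_pos: [0.5655, -0.0178, 0.15]
eef_rot: [3.123, -0.34, 0.002]
wrist_force: [0.1, -1.0, 1.4]
grip_width: 0.092
grasp_force: 0.0
```

>>> {"name": "play_rows", "arguments": {
  "motion": "0 0 0 -.015 .03 0 1; 0 0 0 -.03 .06 0 1; 0 0 0 -.045 .09 0 1; 0 0 0 -.06 .11 0 1; 0 0 0 -.06 .11 0 1"
}}

```text
t: 42.6
ee_pos: [0.4804, -0.1157, 0.1497]
eef_rot: [3.119, -0.351, -0.003]
wrist_force: [-0.3, -0.2, -0.4]
grip_width: 0.0923
grasp_force: 0.0
```

```bash
python3 - <<'E'
from h import *
a=grab("side","pics/side8.png");b=grab("top","pics/top8.png")
o=cv2.imread("pics/top0.png")
f=lambda i,u,v,w,h:cv2.resize(i[v:v+h,u:u+w],(390,290),interpolation=cv2.INTER_CUBIC)
cv2.imwrite("pics/f.png",np.vstack([np.hstack([f(a,200,150,150,112),f(cv2.imread("pics/side0.png"),200,150,150,112)]),np.hstack([f(b,220,120,108,80),f(o,220,120,108,80)])]))
E
```

```text
(no output)
```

View pics/f.png

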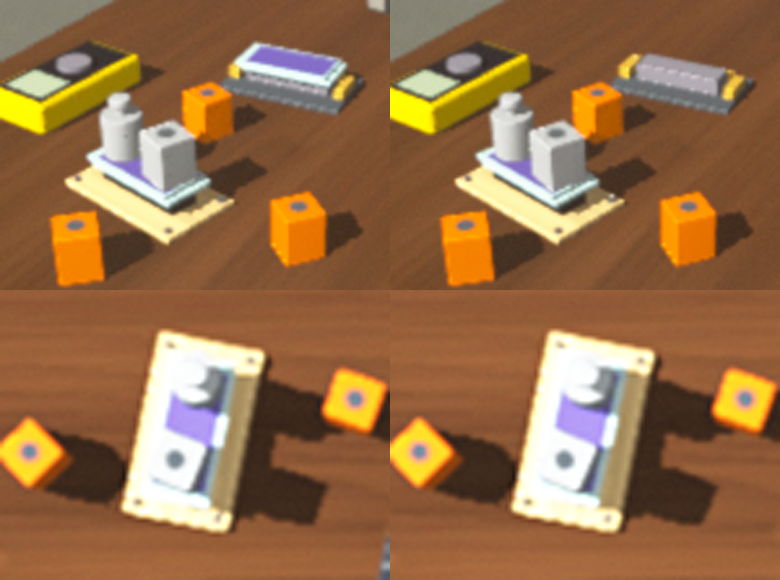

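The after pictures (left) match the starting ones (right): both weights stand upright where they were, e.g. the knob at (120,100) and the dimple at (175,460). I'm handing in.

```bash
python3 -c "
from plant import r
print(r.close_job())"
```

```text
the job is handed in; nothing more can be done
None
```

I've handed the job in after about 43 s of robot time, but `close_job()` gave no verdict: by the cameras, the pressed cell is on the test stand, the fresh cell is on the press with both weights upright where they started, and the dropper bottle was not touched.

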